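# Set the length bench with its longest standard bar

### The job

Take the longest of the three steel bars from the sloping wooden rack, hold it level over the two forks of the measuring bench, between the two anvils, and push it down past the sprung jaw until it sits fully home in both forks with the jaw closed over it. Then slide the tailstock up by its post until the bar is held between both anvils with no gap left at either end, and after that press the white zero button on the readout right down and let go. Leave the two shorter bars in the rack and do not disturb the other things on the table.

Things in the scene. Friction and masses are not known exactly. Their poses are not given: they have to be found in the camera images.
- rack: Fixed wooden rack 160 x 240 mm, 115 mm high, origin in its underside. Holds a bar in each of three places 65 mm apart along its y, in varying order. Bars rise to rack +x at 35 degrees; lower end centre at rack x -72, z 34 mm, against a stop board. V saddles touch a bar 9-19 and 115-125 mm from its lower end; between them it is free, with 24 mm or more of air below it.
- long_bar: The longest (0.53 kg) of three plain round steel bars lying side by side in the sloping rack, 180 mm long, 22 mm in diameter. Origin: centre of its lower end face; its x axis runs along the bar's axis, up the slope.
- long_bar_mid (a point): Middle of the longest bar, on its axis, 90 mm from either end; axes as the bar's.
- middle_bar: The middle one (0.44 kg) of three plain round steel bars lying side by side in the sloping rack, 150 mm long, 22 mm in diameter. Origin: centre of its lower end face; its x axis runs along the bar's axis, up the slope.
- short_bar: The shortest (0.38 kg) of three plain round steel bars lying side by side in the sloping rack, 130 mm long, 22 mm in diameter. Origin: centre of its lower end face; its x axis runs along the bar's axis, up the slope.
- bench: Fixed grey measuring bench, base plate 100 (x) x 400 (y) x 20 mm, y from -235 to +165; origin at table height under the clip's middle. A seated bar lies level along bench y. At +y the headstock: block y 112 to 160 mm, 115 mm high; the end of its round anvil (14 mm) is at y +90, z 80 mm, facing -y.
- clip_seat (a point): Axis of a fully seated bar midway between the two forks, 80 mm above the table; axes as the bench's. Forks at y -52 and +52 mm, 16 mm thick: V seat, fixed wall with inner face at x -13 mm, flared lip up to 36 mm above this point; entry straight down. Between the forks 88 mm is open for fingers; below it only the jaw's 8 mm pivot rod, 30 mm under this point, and the base plate 60 mm under.
- jaw (a joint): Sprung jaw on the clip's +x side, two arms at clip y -64 and +64 mm, 8 mm thick. Rad: 0 closed, positive swings away to +x. Closed, its noses overhang the seat to x +3 mm, 13 to 18 mm above the seat axis, with a steep ramp rising to 42 mm above it. A bar pushed down opens it to about 0.18, then it springs shut over the bar. Takes 10 to 20 N, bar's weight included.
- tailstock (a joint): Position of the sliding tailstock, m along bench +y: 0 fully back, starts at 0 to 0.02, travel ends at 0.09. The end of its anvil is at bench y = -145 mm + this value, z 80 mm; 0.055 leaves exactly 180 mm between the anvils. Slides with about 3 N and stays where left. It can push a seated bar along its seat.
- tail_post (a point): Point on the tailstock's upright round post (16 mm diameter, 46 mm high), 30 mm above the aluminium block on which it stands and 16 mm below its top; 135 mm above the table, at bench y = -190 mm + the joint value. Block 80 (x) x 50 (y) mm.
- readout: Fixed grey readout box 80 x 130 x 40 mm with a dark display. Origin: centre of its underside. The button is on top, 42 mm to its +y.
- zero_top (a point): Centre of the top of the white round zero button, 28 mm in diameter, pressed straight down.
- zero (a joint): Travel of the zero button in m, 0 up, 0.006 fully down (about 5 N); springs back.
- drink_bottle: Bystander: blue plastic bottle, 64 mm diameter, 190 mm high; origin under its centre.
- beaker: Bystander: glass cup, 68 mm diameter, 85 mm high; origin under its centre.
- screwdriver: Bystander: screwdriver lying on the table, about 200 mm long along its x.
- weight: Bystander: brass weight, 52 mm diameter, 70 mm high; origin under its centre.
- carton: Bystander: cardboard box 110 x 80 x 60 mm; origin under its centre.
- jar: Bystander: amber jar, 60 mm diameter, 80 mm high; origin under its centre.
- mug: Bystander: white mug, 80 mm diameter, 90 mm high; origin under its centre.
Mind the look-alikes: they are no part of the job. Leave any red look-alike of the long_bar alone.

How it is judged:
By the outcome, as a careful person would: the job done as asked, in the order asked, and still so for the second after the job is handed in, with the robot touching nothing.
It also fails if it takes over 58 s, if anything falls off the work surface, if the arm or the gripper's body presses on something with over 40 N, if the wrist force passes 120 N, or if a joint passes its speed limit or range.

### The arm

A 6-joint arm with a two-finger parallel gripper is mounted at the origin on the work surface. World frame = base frame: x ahead of the robot, y to its left, z up, the work surface at z = 0. Lengths are in m, angles in degrees, forces in N, time in s.
With the tool pointing down it reaches from about 0.4 to 0.825 m from the base axis. Payload 7 kg.
Tool frame: the origin (TCP) lies midway between the tips of the shut fingers; the grasp point (between the pads) lies 19 mm behind it; z points along the fingers, y is the line along which they close (so a half turn about z gives the same grasp; the last joint's range is limited). The gripper opens to 88 mm and grips with 3 to 60 N. Pads are 19 mm wide; open, the fingers measure 130 mm over their backs; the gripper's body (78 mm by 193 mm) begins 47 mm behind the grasp point.
Start: joints at [80.564, 20.546, 0.682, 0, -70.136, -16.507], TCP at [0.295, 0.607, 0.204] pointing down, gripper open.
Joint ranges: [-176.03, 176.03], [-82.01, 121.73], [-58.28, 71.71], [-173.87, 95.51], [-174.79, -0.11], [-173.66, 173.66]. Speed limits (degrees/s): [136.94, 136.94, 172.46, 180, 180, 180].

### API

Orientations are given as [roll, pitch, yaw] about the fixed x, y, z axes, in that order (R = Rz(yaw) Ry(pitch) Rx(roll)).
In Python, from plant import telemetry, viewer, workorder gives the robot as it stands. The module is installed in compiled form; this text tells all that it offers.
- The arm moves only by the tool carry_out, never from a script. Its argument "rows" is a list of rows, each a list of 6 numbers: the shift along the tool's x, y, z in m, then the turn, a rotation vector about the tool's x, y, z in rad. In form: [[tx, ty, tz, ax, ay, az], ...]. A call has 1 to 8 rows; each row is the pose to reach, as a shift and turn from the pose commanded when the call began, along the tool's axes at that moment; what a row does not reach only later rows make up. A row lasts 1/8 s, in which the tool goes at most 62.5 mm and 10.7 degrees, less where a joint would pass 70% of its speed; a pose out of reach is approached as far as the arm can. A call with a gripper value outside its range is refused whole. "grip" is the gripper's target within -1 to 1 (fully open at 1, half-way at 0, shut at -1), set as the call begins (left out, the last holds). The fingers move at their own pace and stop on an object; the grip force is fixed at half the most. Time passes only in rows, so rows that repeat a pose let the fingers close. It gives the time, the measured TCP pose, the force, the opening and the grip force at its end, in the units of the state.
- telemetry.get_obs(): the state, without advancing time (a new reading comes with each control period).
- viewer.snapshot(name): name is "side" or "top" or "wrist"; returns the picture (400x640x3 uint8, red, green, blue); there is no depth.
- viewer.camera_info(name): a dict with "intrinsics" (3x3 intrinsics, pixels), "extrinsics" (4x4, takes a point from camera to world coordinates); the wrist camera has in their place "tool_from_camera" (4x4, takes a point from camera to tool coordinates, whose origin is the TCP and whose axes are the flange's). Camera axes: x right, y down, z forward; pixel columns grow to the right and rows downward; lengths in m; the calibration is good to about 2 mm. A picture is of the moment at which its call begins: read the wrist's pose just before it. camera_info takes no time and is no camera call.
- workorder.close_job(): hands the job in; it is judged then, once.
The state is a dict: "clock": time; "joint_pos": joint angles; "qvel": joint speeds; "tau": joint torques, N m; "tool_pos": TCP position; "orientation": TCP orientation; "force": force on the tool from outside, world axes, zero at the start; "moment": the same for the moment, N m; "opening": finger opening in m; "gripper_force": force on a finger pad.
Only numpy, scipy, OpenCV 4.12 (cv2) and the standard library are available. Lean on these libraries where they do the work, as an engineer would, in place of code of your own. Each camera call takes 0.05 s, during which the arm holds its last target. There are 200 camera calls.

## Working session

There is one attempt and no reset: what is moved stays moved. The work goes in short steps, Python scripts to look and compute and a tool call to move; the robot and the scene stay as the last step left them, time stands still between calls to the robot, and variables do not carry over. Pictures are saved under pics/ and viewed, at most 10 in all, crops included, and the job is handed in when it is done.

Besides the shell and the picture viewer there is one more tool, called after ">>>" as name(argument=value, ...) on one line, values as JSON. carry_out: Moves the arm, as the interface text tells. Its arguments: {"type":"object","properties":{"rows":{"type":"array"},"grip":{"type":"number"}},"required":["rows"]}

```bash
mkdir -p pics; python3 - <<'E'
from plant import telemetry, viewer
import cv2, numpy as np
o=telemetry.get_obs(); print({k:np.round(v,3).tolist() for k,v in o.items()})
for n in("top","side","wrist"):
    im=viewer.snapshot(n); cv2.imwrite(f"pics/{n}0.png",im[:,:,::-1])
    c=viewer.camera_info(n); print(n,{k:np.round(v,4).tolist() for k,v in c.items()})
E
```

```text
{'clock': 0.0, 'joint_pos': [80.565, 20.59, 0.634, -0.021, -70.137, -16.508], 'qvel': [-0.005, 0.002, -0.056, -0.011, 0.047, 0.036], 'tau': [-0.001, -58.272, 29.305, 6.997, 0.007, -0.0], 'tool_pos': [0.295, 0.606, 0.203], 'orientation': [179.905, -0.008, -25.95], 'force': [-0.452, -0.638, -0.164], 'moment': [-0.001, 0.012, 0.01], 'gripper_force': 0.0, 'opening': 0.087}
top {'intrinsics': [[460.9835, 0.0, 321.8259], [0.0, 460.9835, 199.449], [0.0, 0.0, 1.0]], 'extrinsics': [[0.0246, -0.9844, 0.1741, 0.2884], [-0.9997, -0.0245, 0.0027, 0.0636], [0.0016, -0.1742, -0.9847, 1.395], [0.0, 0.0, 0.0, 1.0]]}
side {'intrinsics': [[503.0531, 0.0, 323.6877], [0.0, 503.0531, 201.9617], [0.0, 0.0, 1.0]], 'extrinsics': [[0.7506, -0.3179, 0.5793, -0.3438], [-0.6607, -0.3739, 0.6509, -0.8709], [0.0097, -0.8713, -0.4907, 0.8124], [0.0, 0.0, 0.0, 1.0]]}
wrist {'intrinsics': [[284.5002, 0.0, 319.0604], [0.0, 284.5002, 201.5078], [0.0, 0.0, 1.0]], 'tool_from_camera': [[0.0004, -0.9511, -0.3089, 0.0846], [1.0, 0.0002, 0.0008, -0.0009], [-0.0006, -0.3089, 0.9511, -0.1814], [0.0, 0.0, 0.0, 1.0]]}
```

View pics/top0.png

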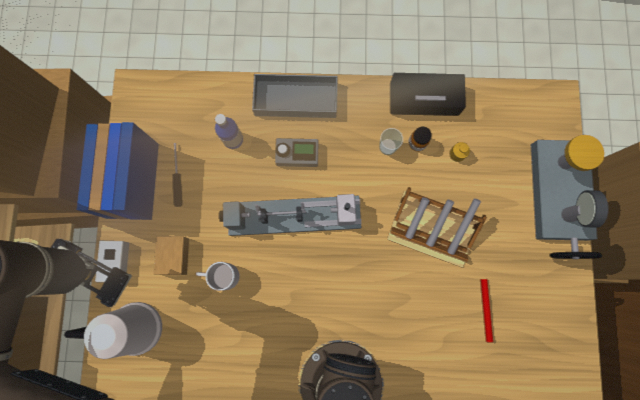

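View pics/side0.png

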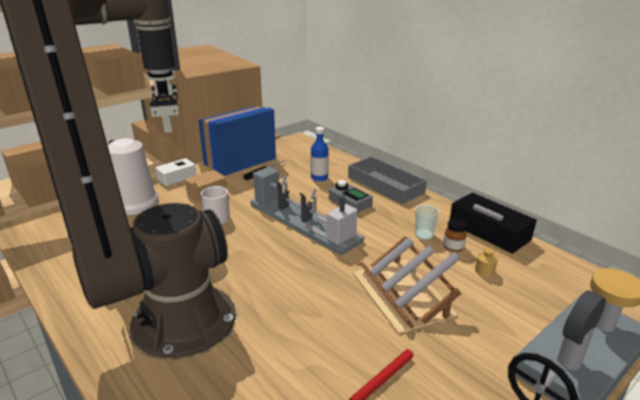

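Top view: the rack is near (437,228) with three grey bars at about (418,215), (438,222) and (464,228). The rightmost looks longest. Look-alikes: the red bar at (487,310), and a white box with a dark button at (110,255) versus the readout button at (283,150). I'll check with a close crop.

```bash
python3 - <<'E'
import cv2,numpy as np
t=cv2.imread("pics/top0.png")
a=cv2.resize(t[180:275,380:500],None,fx=5,fy=5,interpolation=cv2.INTER_CUBIC)
cv2.imwrite("pics/c1.png",a)
b=cv2.resize(t[130:245,210:370],None,fx=5,fy=5,interpolation=cv2.INTER_CUBIC)
cv2.imwrite("pics/c2.png",b)
E
```

```text
(no output)
```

View pics/c1.png

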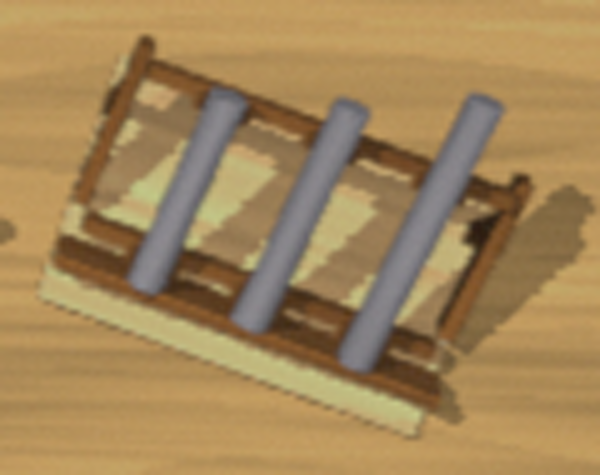

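View pics/c2.png

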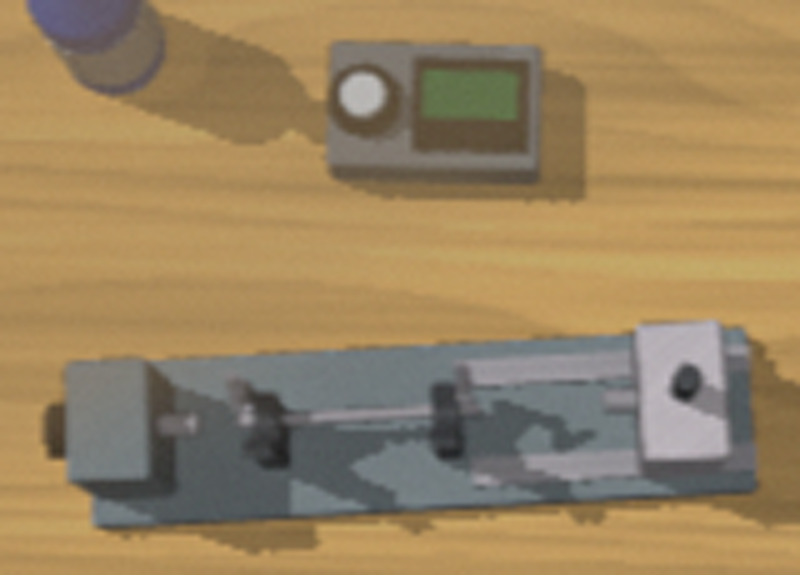

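Crop 1: the bars' apparent lengths confirm the rightmost is the longest, with its lower end at crop (358,362) and upper end at (487,104). Crop 2: the headstock is on the left (world +y), the tail post is at crop (687,382), and the white button is at (362,95).

```bash
cat > h.py <<'E'
import numpy as np, cv2
from plant import telemetry, viewer
from scipy.spatial.transform import Rotation as R
def cam(n,obs=None):
    c=viewer.camera_info(n); K=np.array(c["intrinsics"])
    if n!="wrist": return K,np.array(c["extrinsics"])
    T=np.eye(4); T[:3,:3]=R.from_euler("xyz",obs["orientation"],degrees=True).as_matrix(); T[:3,3]=obs["tool_pos"]
    return K,T@np.array(c["tool_from_camera"])
def ray(KT,px):
    K,T=KT; d=T[:3,:3]@np.linalg.solve(K,[px[0],px[1],1.]); return T[:3,3],d
def onz(KT,px,z):
    o,d=ray(KT,px); return o+d*(z-o[2])/d[2]
def proj(KT,p):
    K,T=KT; q=K@(T[:3,:3].T@(np.asarray(p)-T[:3,3])); return q[:2]/q[2]
def rel(obs,p,rpy):
    """shift (tool axes) and rotvec from current pose to pose p,rpy"""
    A=R.from_euler("xyz",obs["orientation"],degrees=True); B=R.from_euler("xyz",rpy,degrees=True)
    return np.round(A.inv().apply(np.asarray(p)-obs["tool_pos"]),4),np.round((A.inv()*B).as_rotvec(),4)
E
python3 - <<'E'
from h import *
T=cam("top")
c1=lambda x,y:(380+(x+.5)/5-.5,180+(y+.5)/5-.5)
c2=lambda x,y:(210+(x+.5)/5-.5,130+(y+.5)/5-.5)
lo=onz(T,c1(358,358),.036);hi=onz(T,c1(486,103),.139)
print("bar",lo,hi,np.linalg.norm(hi-lo),np.degrees(np.arctan2((hi-lo)[1],(hi-lo)[0])))
for n,p,z in[("LB",(95,525),.02),("RB",(757,490),.02),("RT",(748,328),.02),("post",(687,375),.151),("button",(362,92),.05),("head anvil end",(197,423),.08),("tail anvil end",(605,402),.08),("fork1",(268,395),.116),("fork2",(448,395),.116)]:
    print(n,np.round(onz(T,c2(*p),z),4))
E
```

```text
bar [ 0.38384494 -0.31638111  0.036     ] [ 0.51903635 -0.3618641   0.139     ] 0.17593867866181284 -18.594692332411967
LB [0.418  0.3431 0.02  ]
RB [ 0.4488 -0.0522  0.02  ]
RT [ 0.5474 -0.0458  0.02  ]
post [ 0.4958 -0.0023  0.151 ]
button [0.6811 0.1914 0.05  ]
head anvil end [0.4726 0.2757 0.08  ]
tail anvil end [0.4906 0.0411 0.08  ]
fork1 [0.4844 0.2309 0.116 ]
fork2 [0.4869 0.1299 0.116 ]
```

```bash
python3 - <<'E'
from h import *
o=telemetry.get_obs()
rpy=[180,-35,-18.6]; z=R.from_euler("xyz",rpy,degrees=True).as_matrix()[:,2]
mid=np.array([.4515,-.339,.0875]); print(z)
V=mid-.10*z
for p,a in[((.52,.32,.33),[180,0,-26]),((.56,-.03,.33),[180,-35,-18.6]),(V,rpy)]: print(np.round(p,3),*rel(o,p,a))
E
```

```text
[ 0.54361763 -0.18294754 -0.81915204]
[0.52 0.32 0.33] [ 0.3276  0.1595 -0.1266] [ 0.0012 -0.0001  0.0009]
[ 0.56 -0.03  0.33] [ 0.5167  0.4567 -0.1262] [ 0.0404  0.61   -0.1238]
[ 0.397 -0.321  0.169] [0.4974 0.7892 0.0348] [ 0.0404  0.61   -0.1238]
```

>>> carry_out(rows=[[0.328,0.16,-0.127,0,0,0],[0.328,0.16,-0.127,0,0,0],[0.328,0.16,-0.127,0,0,0],[0.328,0.16,-0.127,0,0,0],[0.517,0.457,-0.126,0.04,0.61,-0.124],[0.517,0.457,-0.126,0.04,0.61,-0.124],[0.517,0.457,-0.126,0.04,0.61,-0.124],[0.517,0.457,-0.126,0.04,0.61,-0.124]], grip=0)

```text
clock: 1.15
tool_pos: [0.5031, 0.1782, 0.3077]
orientation: [179.8, -35.2, -18.2]
force: [1.1, -1.3, 0.8]
opening: 0.0439
gripper_force: 0.0
```

```bash
python3 - <<'E'
from h import *
o=telemetry.get_obs();print(o["clock"],o["tool_pos"],o["orientation"],o["opening"],o["joint_pos"])
rpy=[180,-35,-18.6]
for p,a in[((.56,-.03,.33),rpy),((.397,-.321,.22),rpy),((.397,-.321,.169),rpy)]: print(*rel(o,p,a))
E
```

```text
1.15 [0.50307203 0.17816594 0.30767959] [179.79392861 -35.17392997 -18.21043442] 0.04389804468373885 [ 63.49306078  -9.86085873 -44.34923146  42.22455    -58.10094267
 -15.6464102 ]
[0.1102 0.1798 0.051 ] [-0.0003 -0.003   0.0056]
[-0.0054  0.5069  0.1053] [-0.0003 -0.003   0.0056]
[-0.0347  0.5068  0.147 ] [-0.0003 -0.003   0.0056]
```

>>> carry_out(rows=[[0.07,0.18,0.04,0,0,0.006],[0.07,0.18,0.04,0,0,0.006],[0.07,0.18,0.04,0,0,0.006],[-0.005,0.507,0.105,0,0,0.006],[-0.005,0.507,0.105,0,0,0.006],[-0.005,0.507,0.105,0,0,0.006],[-0.035,0.507,0.147,0,0,0.006],[-0.035,0.507,0.147,0,0,0.006]])

```text
clock: 2.15
tool_pos: [0.4146, -0.2749, 0.2025]
orientation: [-179.6, -35.3, -19.1]
force: [1.3, -1.1, 0.1]
opening: 0.0443
gripper_force: 0.0
```

```bash
python3 - <<'E'
from h import *
o=telemetry.get_obs();print(o["clock"],o["tool_pos"],o["orientation"],o["qvel"],o["joint_pos"])
rpy=[180,-35,-18.6]
for p,a in[((.397,-.321,.169),rpy)]: print(*rel(o,p,a))
E
```

```text
2.15 [ 0.41458393 -0.27494205  0.20250272] [-179.59708842  -35.25383817  -19.08443102] [-8.12555360e+01  3.48476293e+01 -1.03535392e-01 -6.21888866e+01
  5.95942728e+01  1.18924624e+02] [ -7.25073927 -17.79882735 -58.18446012  23.61166179 -16.1606653
  57.52314671]
[-0.0206  0.0495  0.0261] [-0.0022 -0.0045 -0.0069]
```

>>> carry_out(rows=[[0,0,0,0,0,0],[0,0,0,0,0,0]])

```text
clock: 2.4
tool_pos: [0.4146, -0.2735, 0.201]
orientation: [-179.6, -34.9, -19.2]
force: [0.0, 0.1, -0.5]
opening: 0.0439
gripper_force: 0.0
```

```bash
python3 - <<'E'
from h import *
o=telemetry.get_obs();im=viewer.snapshot("wrist");cv2.imwrite("pics/w1.png",im[:,:,::-1])
print(o["clock"],o["tool_pos"],o["orientation"],o["qvel"].round(1),o["joint_pos"])
K=cam("wrist",o); np.savez("w1.npz",K=K[0],T=K[1])
print(proj(K,[.384,-.316,.036]),proj(K,[.519,-.362,.139]))
E
```

```text
2.4 [ 0.41456164 -0.2734814   0.20101177] [-179.62252962  -34.90527934  -19.15318297] [ 3.1 -0.8  0.1  0.3 -0.1 -0.1] [ -6.94854658 -17.69634924 -58.2197891   23.84839739 -16.45500689
  56.97442904]
[360.84183089 272.06052742] [368.23916987 125.07226862]
```

View pics/w1.png

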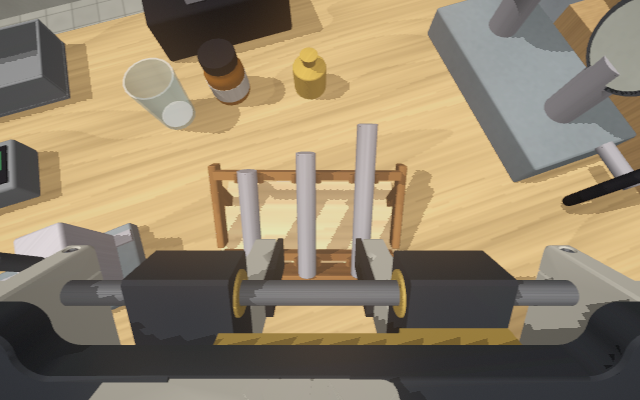

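Wrist view: the three bars show, and the longest is on the right, upper end at (367,125), matching the prediction (368,125). The estimate is good enough to move on to a nearer hover. Joint 3 is close to its limit here.

```bash
python3 - <<'E'
from h import *
o=telemetry.get_obs()
rpy=[180,-35,-18.6];z=R.from_euler("xyz",rpy,degrees=True).as_matrix()[:,2];mid=np.array([.4515,-.339,.086])
for d in(-.04,.019):print(mid+d*z,*rel(o,mid+d*z,rpy))
E
```

```text
[ 0.42975529 -0.3316821   0.11876608] [-0.0201  0.0517  0.0862] [-0.0024  0.0011 -0.0061]
[ 0.46182873 -0.342476    0.07043611] [-0.0201  0.0518  0.1452] [-0.0024  0.0011 -0.0061]
```

>>> carry_out(rows=[[0,0.04,0.03,0,0,0],[0,0.05,0.05,0,0,0],[-0.01,0.05,0.06,0,0,0],[-0.01,0.05,0.06,0,0,0]])

```text
clock: 2.95
tool_pos: [0.4238, -0.3266, 0.1446]
orientation: [-179.6, -34.8, -18.8]
force: [0.2, -0.1, -0.0]
opening: 0.0436
gripper_force: 0.0
```

```bash
cat > g.py <<'E'
from h import *
o=telemetry.get_obs();print(o["clock"],o["tool_pos"].round(4),o["orientation"].round(2),o["joint_pos"].round(1),o["force"].round(1),o["opening"])
rpy=[180,-35,-18.6];z=R.from_euler("xyz",rpy,degrees=True).as_matrix()[:,2];mid=np.array([.4515,-.339,.086])
for d in(-.04,.019):print((mid+d*z).round(4),*rel(o,mid+d*z,rpy))
E
python3 g.py
```

```text
2.95 [ 0.4238 -0.3266  0.1446] [-179.63  -34.77  -18.84] [-15.9  -6.3 -54.6  10.5  -7.1  77.2] [ 0.2 -0.1 -0. ] 0.04364665829111738
[ 0.4298 -0.3317  0.1188] [-0.0088  0.0031  0.0254] [-0.0041  0.004  -0.0034]
[ 0.4618 -0.3425  0.0704] [-0.0085  0.0033  0.0844] [-0.0041  0.004  -0.0034]
```

```bash
cat > g.py <<'E'
from h import *
import sys
o=telemetry.get_obs();print(o["clock"],o["tool_pos"].round(4),o["orientation"].round(2),o["joint_pos"].round(1),o["force"].round(1),o["opening"])
A=R.from_euler("xyz",[180,-35,-18.6],degrees=True)*R.from_euler("x",float(sys.argv[1]),degrees=True)
rpy=A.as_euler("xyz",degrees=True);z=A.as_matrix()[:,2];mid=np.array([.4515,-.339,.086])
for d in(-.07,-.03,.019):print((mid+d*z).round(4),*rel(o,mid+d*z,rpy))
E
python3 g.py 20
```

```text
2.95 [ 0.4238 -0.3266  0.1446] [-179.63  -34.77  -18.84] [-15.9  -6.3 -54.6  10.5  -7.1  77.2] [ 0.2 -0.1 -0. ] 0.04364665829111738
[ 0.4081 -0.3497  0.1399] [-0.0088  0.0269 -0.0005] [ 0.345   0.0034 -0.0041]
[ 0.4329 -0.3436  0.1091] [-0.0087  0.0134  0.0371] [ 0.345   0.0034 -0.0041]
[ 0.4633 -0.3361  0.0714] [-0.0086 -0.0032  0.0833] [ 0.345   0.0034 -0.0041]
```

>>> carry_out(rows=[[-0.002,0.007,0,0.09,0,0],[-0.004,0.013,0,0.17,0,0],[-0.006,0.02,0,0.26,0,-0.002],[-0.009,0.027,0,0.345,0.003,-0.004],[-0.009,0.027,0,0.345,0.003,-0.004]], grip=-0.27)

```text
clock: 3.58
tool_pos: [0.4115, -0.35, 0.1444]
orientation: [-159.9, -35.6, -18.3]
force: [0.3, 2.2, -2.1]
opening: 0.0323
gripper_force: 0.0
```

```bash
python3 g.py 20
```

```text
3.575 [ 0.4115 -0.35    0.1444] [-159.89  -35.64  -18.3 ] [-51.6   7.8 -20.6 -47.3 -53.2 156.5] [ 0.3  2.2 -2.1] 0.032298661911833476
[ 0.4081 -0.3497  0.1399] [-0.0054  0.0013  0.0013] [-0.0049 -0.009   0.0078]
[ 0.4329 -0.3436  0.1091] [-0.0057  0.0015  0.0413] [-0.0049 -0.009   0.0078]
[ 0.4633 -0.3361  0.0714] [-0.0062  0.0017  0.0903] [-0.0049 -0.009   0.0078]
```

>>> carry_out(rows=[[-0.006,0.001,0.02,-0.005,-0.009,0.008],[-0.006,0.001,0.04,-0.005,-0.009,0.008],[-0.006,0.001,0.055,-0.005,-0.009,0.008],[-0.006,0.001,0.055,-0.005,-0.009,0.008]])

```text
clock: 4.08
tool_pos: [0.4386, -0.3404, 0.0939]
orientation: [-160.0, -34.4, -18.9]
force: [-0.2, -0.0, 0.1]
opening: 0.0321
gripper_force: 0.0
```

```bash
python3 g.py 20; python3 - <<'E'
from h import *
o=telemetry.get_obs();im=viewer.snapshot("wrist");cv2.imwrite("pics/w2.png",im[:,:,::-1])
E
```

```text
4.075 [ 0.4386 -0.3404  0.0939] [-160.04  -34.44  -18.91] [-48.1  12.2 -22.2 -49.7 -46.9 157.9] [-0.2 -0.   0.1] 0.032146852703539085
[ 0.4081 -0.3497  0.1399] [ 0.0047 -0.0004 -0.0557] [ 0.0038  0.0077 -0.0075]
[ 0.4329 -0.3436  0.1091] [ 0.005  -0.0005 -0.0157] [ 0.0038  0.0077 -0.0075]
[ 0.4633 -0.3361  0.0714] [ 0.0054 -0.0007  0.0333] [ 0.0038  0.0077 -0.0075]
```

View pics/w2.png

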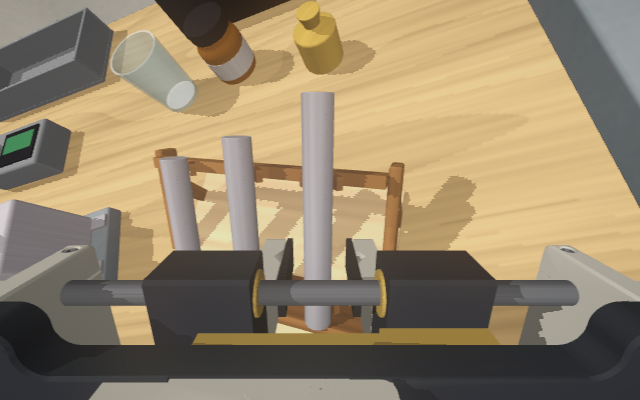

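The long bar (column ~318) is centred between the fingers (292–347). I'll descend and close.

>>> carry_out(rows=[[0.003,0,0.015,0.004,0.008,-0.007],[0.005,0,0.028,0.004,0.008,-0.007],[0.005,0,0.033,0.004,0.008,-0.007],[0.005,0,0.033,0.004,0.008,-0.007]])

```text
clock: 4.62
tool_pos: [0.4616, -0.3389, 0.0711]
orientation: [-160.0, -35.0, -18.9]
force: [0.4, -1.1, 0.2]
opening: 0.0318
gripper_force: 0.0
```

>>> carry_out(rows=[[0,0,0,0,0,0],[0,0,0,0,0,0],[0,0,0,0,0,0],[0,0,0,0,0,0]], grip=-1)

```text
clock: 5.12
tool_pos: [0.4618, -0.3362, 0.0725]
orientation: [-159.7, -35.0, -18.9]
force: [0.1, 9.6, 6.0]
opening: 0.0156
gripper_force: 25.3
```

```bash
python3 g.py 20
```

```text
5.125 [ 0.4618 -0.3362  0.0725] [-159.7   -35.05  -18.9 ] [-46.9  15.  -21.8 -52.6 -44.8 160.5] [0.1 9.6 6. ] 0.01564344116497424
[ 0.4081 -0.3497  0.1399] [ 0.0007 -0.0001 -0.0872] [-0.0024 -0.0022 -0.0037]
[ 0.4329 -0.3436  0.1091] [ 0.0006 -0.     -0.0472] [-0.0024 -0.0022 -0.0037]
[ 0.4633 -0.3361  0.0714] [0.0005 0.0001 0.0018] [-0.0024 -0.0022 -0.0037]
```

>>> carry_out(rows=[[0,0,0,0,0,0],[0,0,0,0,0,0]])

```text
clock: 5.38
tool_pos: [0.4618, -0.3362, 0.0725]
orientation: [-159.7, -35.0, -18.9]
force: [0.9, 8.1, 5.9]
opening: 0.0156
gripper_force: 25.3
```

```bash
python3 g.py 20; python3 - <<'E'
from h import *
w=viewer.snapshot("wrist")[:,:,::-1];s=viewer.snapshot("side")[:,:,::-1]
a=cv2.resize(w[60:360,190:450],None,fx=1.5,fy=1.5);b=cv2.resize(s[210:340,330:500],None,fx=2.35,fy=2.35)[:450]
h=np.zeros((450,a.shape[1]+b.shape[1],3),np.uint8);h[:a.shape[0],:a.shape[1]]=a[:450];h[:b.shape[0],a.shape[1]:]=b;cv2.imwrite("pics/g1.png",h);print(h.shape)
E
```

```text
5.375 [ 0.4618 -0.3362  0.0725] [-159.7   -35.05  -18.89] [-46.9  15.  -21.8 -52.6 -44.8 160.5] [0.9 8.1 5.9] 0.015550528272803114
[ 0.4081 -0.3497  0.1399] [ 0.0007 -0.0001 -0.0872] [-0.0023 -0.0023 -0.0036]
[ 0.4329 -0.3436  0.1091] [ 0.0006 -0.     -0.0472] [-0.0023 -0.0023 -0.0036]
[ 0.4633 -0.3361  0.0714] [0.0005 0.0001 0.0018] [-0.0023 -0.0023 -0.0036]
(450, 790, 3)
```

View pics/g1.png

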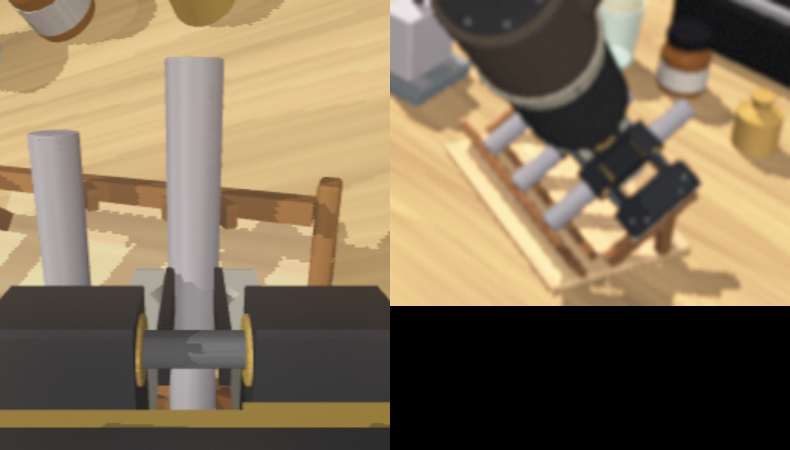

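The pads have V-grooves, so the bar is nested between them and the 15.6 mm opening is normal. Next I lift.

```bash
cat > t.py <<'E'
from h import *
import sys,json
o=telemetry.get_obs();print(round(o["clock"],2),o["tool_pos"].round(4),o["orientation"].round(2),o["joint_pos"].round(1),o["force"].round(1),round(o["opening"],4))
for a in sys.argv[1:]:
    v=json.loads(a); print(v,*rel(o,v[:3],v[3:] or o["orientation"]))
E
python3 t.py "[0.462,-0.336,0.20]" "[0.462,-0.336,0.27]" "[0.5,-0.1,0.30,180,0,-85.6]"
```

```text
5.47 [ 0.4618 -0.3362  0.0725] [-159.7   -35.05  -18.89] [-46.9  15.  -21.8 -52.6 -44.8 160.5] [0.6 8.5 6.3] 0.0156
[0.462, -0.336, 0.2] [ 0.0733 -0.0364 -0.0977] [0. 0. 0.]
[0.462, -0.336, 0.27] [ 0.1135 -0.0563 -0.1515] [0. 0. 0.]
[0.5, -0.1, 0.3, 180, 0, -85.6] [ 0.0976 -0.2938 -0.1146] [-0.6617 -0.3385  1.2224]
```

>>> carry_out(rows=[[0.012,-0.006,-0.016,0,0,0],[0.026,-0.013,-0.035,0,0,0],[0.05,-0.025,-0.067,0,0,0],[0.073,-0.036,-0.098,0,0,0],[0.1,-0.05,-0.13,0,0,0],[0.113,-0.056,-0.151,0,0,0]])

```text
clock: 6.22
tool_pos: [0.4621, -0.3386, 0.2718]
orientation: [-160.2, -35.3, -18.8]
force: [0.0, 1.4, -0.6]
opening: 0.0003
gripper_force: 0.0
```

```bash
python3 t.py "[0.52,-0.1,0.30,180,0,-85.6]" "[0.5,0.1,0.28,180,0,-85.6]"
```

```text
6.22 [ 0.4621 -0.3386  0.2718] [-160.16  -35.26  -18.77] [-42.4   0.  -13.1 -38.4 -58.3 135.3] [ 0.   1.4 -0.6] 0.0003
[0.52, -0.1, 0.3, 180, 0, -85.6] [-0.0016 -0.2421  0.0494] [-0.6573 -0.3459  1.2227]
[0.5, 0.1, 0.28, 180, 0, -85.6] [-0.0812 -0.425   0.0817] [-0.6573 -0.3459  1.2227]
```

The opening is now 0, so the bar slipped out. I'll look at where it is.

```bash
python3 - <<'E'
from h import *
o=telemetry.get_obs();w=viewer.snapshot("wrist")[:,:,::-1];t=viewer.snapshot("top")[:,:,::-1];s=viewer.snapshot("side")[:,:,::-1]
for n,i in(("w3",w),("t3",t),("s3",s)):cv2.imwrite(f"pics/{n}.png",i)
K=cam("wrist",o);np.savez("w3.npz",K=K[0],T=K[1])
h=np.zeros((600,800,3),np.uint8)
h[:300,:480]=cv2.resize(w,(480,300));
h[300:,:400]=cv2.resize(t[170:290,370:530],(400,300));h[300:,400:]=cv2.resize(s[215:335,340:500],(400,300))
cv2.imwrite("pics/v3.png",h)
E
```

```text
(no output)
```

View pics/v3.png

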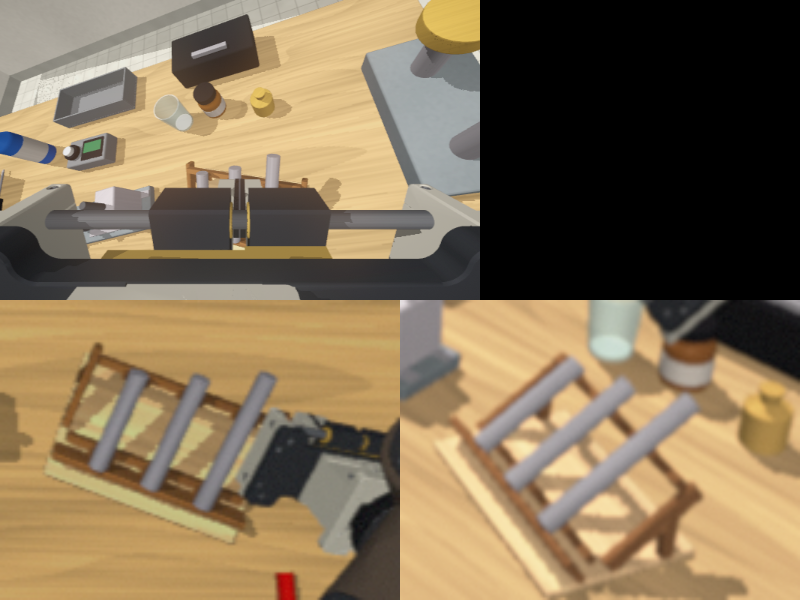

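The bar stayed in its seat (top tile: lower end ≈(205,508), upper end ≈(265,377)), so the grip was too high. I'll triangulate the bar axis from the top and side masks.

```bash
cat > axis.py <<'E'
from h import *
def line(img,seed,box):
    hsv=cv2.cvtColor(img,cv2.COLOR_BGR2HSV); m=((hsv[...,1]<50)&(hsv[...,2]>80)).astype(np.uint8)
    k=np.zeros_like(m);x0,y0,x1,y1=box;k[y0:y1,x0:x1]=m[y0:y1,x0:x1]
    n,l=cv2.connectedComponents(k,connectivity=4)
    q=np.argwhere(l==l[seed[1],seed[0]])[:,::-1].astype(np.float32)
    vx,vy,x,y=cv2.fitLine(q,cv2.DIST_L2,0,.01,.01).ravel(); d=np.array([vx,vy]); p=np.array([x,y])
    s=(q-p)@d; w=(q-p)@[-vy,vx]
    print(len(q),"len",np.ptp(s),"w",w.std()*12**.5); return p+d*s.min(),p+d*s.max()
def tri(ct,lt,cs,ls):
    n=[];c=[]
    for C,L in((ct,lt),(cs,ls)):
        o,a=ray(C,L[0]);_,b=ray(C,L[1]);v=np.cross(a,b);v/=np.linalg.norm(v);n.append(v);c.append(v@o)
    d=np.cross(*n);d/=np.linalg.norm(d);p=np.linalg.lstsq(np.array(n),np.array(c),rcond=None)[0]
    return p,d*np.sign(d[2])
def onaxis(C,px,p,d):
    o,r=ray(C,px);r/=np.linalg.norm(r);A=np.array([d,-r]).T;t=np.linalg.lstsq(A,o-p,rcond=None)[0];return p+t[0]*d
E
python3 - <<'E'
from axis import *
T=cam("top");S=cam("side")
t0=cv2.imread("pics/top0.png");s0=cv2.imread("pics/side0.png");s3=cv2.imread("pics/s3.png")
lt=line(t0,(463,228),(440,190,490,262))
for s in(s0,s3):
    ls=line(s,(427,282),(385,245,465,315)); p,d=tri(T,lt,S,ls)
    print(lt,ls);print("dir az,el",np.degrees(np.arctan2(d[1],d[0])),np.degrees(np.arcsin(d[2])))
    for n,C,L in(("top",T,lt),("side",S,ls)):
        print(n,*[onaxis(C,x,p,d).round(4) for x in L])
K=np.load("w3.npz")
E
```

```text
446 len 60.408813 w 7.391677
688 len 78.34799 w 8.811285
(array([449.80087, 252.91917], dtype=float32), array([477.26324, 199.11356], dtype=float32)) (array([396.7719, 304.9196], dtype=float32), array([456.7807 , 254.54745], dtype=float32))
dir az,el -19.300954573391845 35.057288170989516
top [ 0.3789 -0.313   0.0331] [ 0.522  -0.3631  0.1395]
side [ 0.3818 -0.314   0.0352] [ 0.5217 -0.363   0.1392]
690 len 78.34974 w 8.8378105
(array([449.80087, 252.91917], dtype=float32), array([477.26324, 199.11356], dtype=float32)) (array([396.77335, 304.92236], dtype=float32), array([456.81207, 254.58316], dtype=float32))
dir az,el -19.313017438299433 35.01978365188203
top [ 0.3789 -0.313   0.0331] [ 0.5221 -0.3631  0.1394]
side [ 0.3818 -0.314   0.0352] [ 0.5218 -0.363   0.1391]
```

```bash
python3 - <<'E'
import cv2,numpy as np
h=np.zeros((600,800,3),np.uint8)
a=cv2.imread("pics/w2.png")[215:345,235:405];b=cv2.imread("pics/g1.png")[250:430,110:290];c=cv2.imread("pics/w3.png")[215:345,235:405]
h[:306,:400]=cv2.resize(a,(400,306),interpolation=cv2.INTER_CUBIC);h[:400,400:]=cv2.resize(b,(400,400),interpolation=cv2.INTER_CUBIC)
h[306:,:400]=cv2.resize(c,(400,306),interpolation=cv2.INTER_CUBIC)[:294]
cv2.imwrite("pics/v4.png",h)
E
```

```text
(no output)
```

View pics/v4.png

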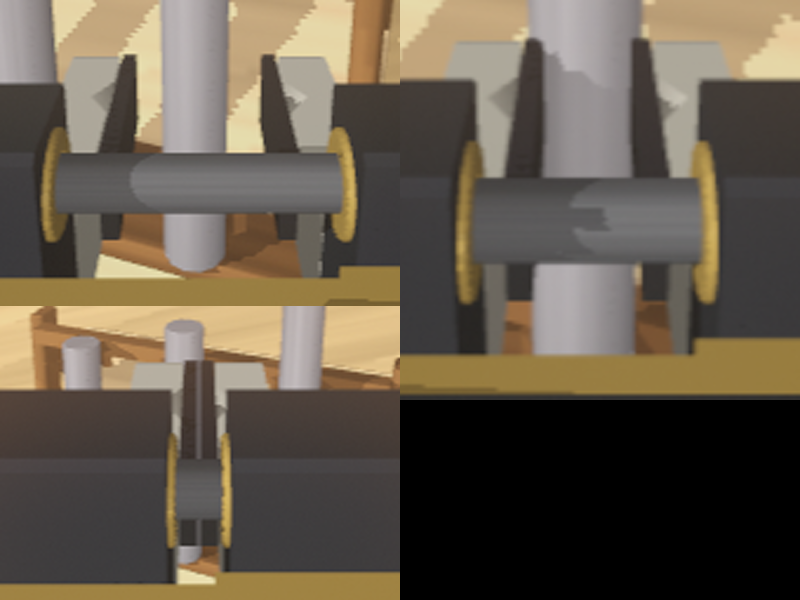

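The zoom shows the flat pads only caught the bar above its axis. The pads' outer corners project about 25 mm short of the nominal tip, so I need to go ~25 mm deeper, watching force and opening.

```bash
cat > g.py <<'E'
from h import *
import sys
o=telemetry.get_obs();print(round(o["clock"],2),o["tool_pos"].round(4),o["orientation"].round(2),o["joint_pos"].round(1),o["force"].round(1),round(o["opening"],4))
A=R.from_euler("xyz",[180,-35,-19.2],degrees=True)*R.from_euler("x",float(sys.argv[1]),degrees=True)
rpy=A.as_euler("xyz",degrees=True);z=A.as_matrix()[:,2];mid=np.array([.4505,-.3375,.0862])
for d in(-.03,.019,.034,.045):print((mid+d*z).round(4),*rel(o,mid+d*z,rpy))
E
python3 g.py 20
python3 - <<'E'
from h import *
# tip check: pixel of tool points in wrist view
c=viewer.camera_info("wrist");K=np.array(c["intrinsics"]);T=np.array(c["tool_from_camera"])
for p in([0,0,0],[.0095,0,0],[.0095,0,-.024],[0,0,-.024]):print(p,proj((K,T),p))
E
```

```text
6.38 [ 0.462  -0.3387  0.2707] [-160.15  -35.26  -18.79] [-4.240e+01  1.000e-01 -1.310e+01 -3.850e+01 -5.820e+01  1.354e+02] [-0.4 -0.4  0. ] 0.0009
[ 0.4319 -0.3419  0.1093] [-0.1156  0.0514  0.1047] [-0.0016 -0.0023  0.0071]
[ 0.4623 -0.3347  0.0716] [-0.1157  0.0514  0.1537] [-0.0016 -0.0023  0.0071]
[ 0.4716 -0.3325  0.06  ] [-0.1158  0.0515  0.1687] [-0.0016 -0.0023  0.0071]
[ 0.4785 -0.3309  0.0516] [-0.1158  0.0515  0.1797] [-0.0016 -0.0023  0.0071]
[0, 0, 0] [320.19261907 237.2157632 ]
[0.0095, 0, 0] [320.22329833 224.59149471]
[0.0095, 0, -0.024] [320.39129823 239.89161478]
[0, 0, -0.024] [320.35381263 253.90227676]
```

>>> carry_out(rows=[[-0.116,0.051,0.02,0,-0.002,0.007],[-0.116,0.051,0.06,0,-0.002,0.007],[-0.116,0.051,0.1,0,-0.002,0.007],[-0.116,0.051,0.125,0,-0.002,0.007],[-0.116,0.051,0.14,0,-0.002,0.007],[-0.116,0.051,0.154,0,-0.002,0.007],[-0.116,0.051,0.165,0,-0.002,0.007],[-0.116,0.051,0.165,0,-0.002,0.007]], grip=-0.27)

```text
clock: 7.38
tool_pos: [0.4688, -0.3313, 0.0604]
orientation: [-159.8, -34.8, -19.2]
force: [-0.0, -0.6, 1.0]
opening: 0.032
gripper_force: 0.0
```

```bash
python3 g.py 20;python3 - <<'E'
from axis import *
o=telemetry.get_obs();w=viewer.snapshot("wrist")[:,:,::-1];cv2.imwrite("pics/w5.png",w)
g=w.astype(int)
for r in(150,200,236,242,246):print(r,[tuple(g[r,c]) for c in range(280,362,4)])
E
```

```text
7.38 [ 0.4688 -0.3313  0.0604] [-159.77  -34.81  -19.25] [-45.9  16.  -22.2 -53.6 -43.1 160.9] [-0.  -0.6  1. ] 0.032
[ 0.4319 -0.3419  0.1093] [ 0.0021  0.0007 -0.0621] [-0.0036  0.003  -0.0018]
[ 0.4623 -0.3347  0.0716] [ 0.0023  0.0009 -0.0131] [-0.0036  0.003  -0.0018]
[ 0.4716 -0.3325  0.06  ] [0.0023 0.0009 0.0019] [-0.0036  0.003  -0.0018]
[ 0.4785 -0.3309  0.0516] [0.0024 0.001  0.0129] [-0.0036  0.003  -0.0018]
150 [(np.int64(146), np.int64(200), np.int64(232)), (np.int64(148), np.int64(203), np.int64(234)), (np.int64(148), np.int64(204), np.int64(234)), (np.int64(148), np.int64(203), np.int64(234)), (np.int64(146), np.int64(201), np.int64(232)), (np.int64(144), np.int64(198), np.int64(230)), (np.int64(168), np.int64(168), np.int64(175)), (np.int64(176), np.int64(176), np.int64(184)), (np.int64(180), np.int64(179), np.int64(186)), (np.int64(183), np.int64(183), np.int64(190)), (np.int64(175), np.int64(174), np.int64(182)), (np.int64(173), np.int64(172), np.int64(180)), (np.int64(166), np.int64(165), np.int64(174)), (np.int64(154), np.int64(155), np.int64(163)), (np.int64(141
[... 3547 characters left out ...]
, (np.int64(161), np.int64(161), np.int64(166)), (np.int64(180), np.int64(179), np.int64(185)), (np.int64(181), np.int64(179), np.int64(185)), (np.int64(185), np.int64(184), np.int64(189)), (np.int64(178), np.int64(176), np.int64(182)), (np.int64(170), np.int64(169), np.int64(175)), (np.int64(159), np.int64(158), np.int64(164)), (np.int64(142), np.int64(142), np.int64(148)), (np.int64(134), np.int64(134), np.int64(140)), (np.int64(122), np.int64(145), np.int64(167)), (np.int64(129), np.int64(170), np.int64(198)), (np.int64(50), np.int64(56), np.int64(65)), (np.int64(49), np.int64(56), np.int64(65)), (np.int64(156), np.int64(169), np.int64(175)), (np.int64(157), np.int64(170), np.int64(176))]
```

>>> carry_out(rows=[[0.002,0.001,0.006,0,0,0],[0.002,0.001,0.011,0,0,0],[0.002,0.001,0.011,0,0,0]])

```text
clock: 7.8
tool_pos: [0.4768, -0.3313, 0.0528]
orientation: [-159.8, -34.8, -19.3]
force: [0.0, 0.4, -0.7]
opening: 0.0318
gripper_force: 0.0
```

>>> carry_out(rows=[[0,0,0,0,0,0],[0,0,0,0,0,0],[0,0,0,0,0,0],[0,0,0,0,0,0]], grip=-1)

```text
clock: 8.3
tool_pos: [0.4766, -0.3318, 0.0531]
orientation: [-159.8, -34.8, -19.3]
force: [-1.3, -2.0, -0.2]
opening: 0.0211
gripper_force: 30.0
```

```bash
python3 g.py 20
```

```text
8.3 [ 0.4766 -0.3318  0.0531] [-159.83  -34.83  -19.26] [-45.4  17.  -21.9 -54.2 -42.3 161.4] [-1.3 -2.  -0.2] 0.0211
[ 0.4319 -0.3419  0.1093] [ 0.0001 -0.0008 -0.0726] [-0.0024  0.0026 -0.0019]
[ 0.4623 -0.3347  0.0716] [ 0.0003 -0.0007 -0.0236] [-0.0024  0.0026 -0.0019]
[ 0.4716 -0.3325  0.06  ] [ 0.0003 -0.0007 -0.0086] [-0.0024  0.0026 -0.0019]
[ 0.4785 -0.3309  0.0516] [ 0.0003 -0.0006  0.0024] [-0.0024  0.0026 -0.0019]
```

Solid grip now (21 mm, 30 N). Lifting, with a check part-way.

>>> carry_out(rows=[[0.01,-0.005,-0.014,0,0,0],[0.023,-0.011,-0.031,0,0,0],[0.04,-0.02,-0.055,0,0,0],[0.06,-0.03,-0.08,0,0,0],[0.085,-0.042,-0.114,0,0,0],[0.113,-0.056,-0.151,0,0,0]])

```text
clock: 9.05
tool_pos: [0.4764, -0.3298, 0.2491]
orientation: [-159.6, -34.6, -19.3]
force: [0.7, -0.9, -6.4]
opening: 0.021
gripper_force: 30.0
```

```bash
python3 t.py "[0.5,-0.13,0.28,180,0,-85.6]" "[0.48,0.1853,0.24,180,0,-85.6]"
```

```text
9.05 [ 0.4764 -0.3298  0.2491] [-159.64  -34.57  -19.31] [-40.4   1.4 -14.4 -38.8 -55.4 134.7] [ 0.7 -0.9 -6.4] 0.021
[0.5, -0.13, 0.28, 180, 0, -85.6] [-0.0185 -0.2016  0.0211] [-0.6562 -0.3325  1.2153]
[0.48, 0.1853, 0.24, 180, 0, -85.6] [-0.1426 -0.4872  0.0877] [-0.6562 -0.3325  1.2153]
```

>>> carry_out(rows=[[-0.02,-0.06,0.006,-0.08,-0.04,0.15],[-0.02,-0.1,0.01,-0.16,-0.08,0.3],[-0.02,-0.15,0.016,-0.25,-0.12,0.46],[-0.019,-0.2,0.021,-0.33,-0.17,0.61],[-0.05,-0.25,0.03,-0.41,-0.21,0.76],[-0.08,-0.3,0.04,-0.49,-0.25,0.91],[-0.1,-0.36,0.05,-0.57,-0.29,1.06],[-0.12,-0.41,0.06,-0.656,-0.333,1.215]])

```text
clock: 10.05
tool_pos: [0.4754, -0.063, 0.2521]
orientation: [-167.5, -9.1, -57.2]
force: [0.6, -0.2, -6.1]
opening: 0.0213
gripper_force: 30.0
```

```bash
python3 t.py  "[0.48,0.1853,0.24,180,0,-85.6]"
```

```text
10.05 [ 0.4754 -0.063   0.2521] [-167.51   -9.12  -57.15] [ 21.7 -11.3 -33.4   7.8 -54.    8.4] [ 0.6 -0.2 -6.1] 0.0213
[0.48, 0.1853, 0.24, 180, 0, -85.6] [-0.2054 -0.1398  0.0097] [-0.2526 -0.1013  0.5109]
```

>>> carry_out(rows=[[-0.05,-0.04,0.003,-0.06,-0.03,0.13],[-0.1,-0.07,0.005,-0.13,-0.05,0.26],[-0.15,-0.1,0.008,-0.19,-0.08,0.38],[-0.205,-0.14,0.01,-0.253,-0.101,0.511],[-0.205,-0.14,0.01,-0.253,-0.101,0.511],[-0.205,-0.14,0.01,-0.253,-0.101,0.511],[-0.205,-0.14,0.01,-0.253,-0.101,0.511],[-0.205,-0.14,0.01,-0.253,-0.101,0.511]])

```text
clock: 11.05
tool_pos: [0.4814, 0.1831, 0.2416]
orientation: [-179.7, -0.0, -85.4]
force: [-0.4, -0.4, -5.9]
opening: 0.0208
gripper_force: 30.0
```

```bash
python3 t.py "[0.48,0.1853,0.15,180,0,-85.6]"; python3 - <<'E'
from h import *
for n in("top","side","wrist"):
    o=telemetry.get_obs();im=viewer.snapshot(n);cv2.imwrite(f"pics/{n}6.png",im[:,:,::-1])
E
```

```text
11.05 [0.4814 0.1831 0.2416] [-1.7972e+02 -4.0000e-02 -8.5390e+01] [ 42.9   3.8 -16.1   0.2 -70.  -38.3] [-0.4 -0.4 -5.9] 0.0208
[0.48, 0.1853, 0.15, 180, 0, -85.6] [-0.0023  0.0017  0.0916] [-0.0048 -0.0007  0.0037]
```

```bash
python3 - <<'E'
from axis import *
T=cam("top");S=cam("side")
hsv=cv2.cvtColor(cv2.imread("pics/top0.png"),cv2.COLOR_BGR2HSV);s=hsv[...,1].astype(float)
def edge(cols,r0,r1,up):
    P=[]
    for c in cols:
        col=s[r0:r1,c]; d=np.diff(col); th=80
        idx=np.where((col[:-1]<th)!=(col[1:]<th))[0]
        if len(idx):
            i=idx[-1] if up else idx[0]; P.append((c,r0+i+(th-col[i])/(col[i+1]-col[i])))
    P=np.array(P,np.float32); 
    for _ in range(3):
        f=np.polyfit(P[:,0],P[:,1],1);r=P[:,1]-np.polyval(f,P[:,0]);P=P[abs(r)<max(.7,1.5*r.std())]
    print(len(P),f,r.std());return f
lo=edge(range(233,358),222,245,True); hi=edge(range(250,335),190,212,False)
for n,f,z in(("near",lo,0.),("near",lo,.02),("far",hi,.02)):
    a,b=[onz(T,(c,np.polyval(f,c)),z) for c in(240,350)]
    yaw=np.degrees(np.arctan2(-(a-b)[0],(a-b)[1])); print(n,z,a.round(4),b.round(4),"yaw",yaw)
    u=np.array([np.cos(np.radians(4.45)),np.sin(np.radians(4.45))]);print("bench-x coord (u.p):",u@a[:2],u@b[:2])
print("O.u",u@[.4798,.1853])
# held bar prediction
o=telemetry.get_obs()
for nm,C in(("top",T),("side",S)):
    im=cv2.imread(f"pics/{nm}6.png");h=cv2.cvtColor(im,cv2.COLOR_BGR2HSV)
    c0=np.array([.4814,.1831,.284]);d=np.array([-.0785,.997,0])
    for k in(-.09,-.06,.06,.09):
        x,y=proj(C,c0+k*d);xi,yi=int(round(x)),int(round(y));print(nm,k,x.round(1),y.round(1),im[yi,xi],h[yi,xi,1])
E
```

```text
125 [-5.51896397e-02  2.48126447e+02] 0.07680809470248107
85 [-5.51529524e-02  2.14642816e+02] 0.10186419922829593
near 0.0 [0.4199 0.3126 0.    ] [ 0.4466 -0.0205  0.    ] yaw 4.589082685606374
bench-x coord (u.p): 0.442851413955959 0.4436625707634773
near 0.02 [0.418 0.309 0.02 ] [ 0.4443 -0.0193  0.02  ] yaw 4.589082685606382
bench-x coord (u.p): 0.4406947643895207 0.4414942918366231
far 0.02 [0.5194 0.3147 0.02  ] [ 0.5463 -0.0179  0.02  ] yaw 4.634499001251975
bench-x coord (u.p): 0.5422022559691366 0.5432765252486266
O.u 0.4927308644149439
top -0.09 310.9 197.7 [119 116 118] 6
top -0.06 298.7 198.4 [122 120 122] 4
top 0.06 249.7 201.0 [49 61 72] 81
top 0.09 237.4 201.6 [60 72 84] 73
side -0.09 317.2 141.4 [105 104 108] 9
side -0.06 309.5 138.4 [124 121 125] 8
side 0.06 280.5 127.2 [120 126 130] 20
side 0.09 273.7 124.6 [131 143 146] 26
```

```bash
python3 t.py "[0.4806,0.1783,0.10,180,0,-85.4]"
```

```text
11.2 [0.4817 0.1836 0.2417] [-1.7971e+02 -3.0000e-02 -8.5370e+01] [ 42.9   3.8 -16.    0.2 -69.9 -38.3] [ 1.2  0.4 -5.3] 0.0213
[0.4806, 0.1783, 0.1, 180, 0, -85.4] [0.0051 0.0022 0.1417] [-0.0051 -0.0005  0.0005]
```

>>> carry_out(rows=[[0.005,0.002,0.05,-0.005,0,0],[0.005,0.002,0.1,-0.005,0,0],[0.005,0.002,0.13,-0.005,0,0],[0.005,0.002,0.142,-0.005,0,0],[0.005,0.002,0.142,-0.005,0,0]])

```text
clock: 11.82
tool_pos: [0.4811, 0.1789, 0.0994]
orientation: [180.0, -0.1, -85.3]
force: [-0.1, -0.2, -5.5]
opening: 0.0213
gripper_force: 30.0
```

```bash
python3 t.py "[0.4806,0.1783,0.0375,180,0,-85.4]"; python3 - <<'E'
from h import *
o=telemetry.get_obs()
P={n:viewer.snapshot(n)[:,:,::-1] for n in("wrist","side","top")}
h=np.zeros((600,800,3),np.uint8)
h[:300,:480]=cv2.resize(P["wrist"],(480,300));h[300:,:400]=cv2.resize(P["top"][165:255,210:370],(400,225)).repeat(1,0)[:300] if 0 else cv2.resize(P["top"][150:270,210:370],(400,300))
h[300:,400:]=cv2.resize(P["side"][145:265,230:390],(400,300),interpolation=cv2.INTER_CUBIC)
cv2.imwrite("pics/v6.png",h)
E
```

```text
11.82 [0.4811 0.1789 0.0994] [ 1.7996e+02 -8.0000e-02 -8.5340e+01] [ 42.4  10.9 -27.7   0.1 -51.5 -37.7] [-0.1 -0.2 -5.5] 0.0213
[0.4806, 0.1783, 0.0375, 180, 0, -85.4] [0.0004 0.0005 0.0619] [ 0.0007 -0.0015  0.0011]
```

View pics/v6.png

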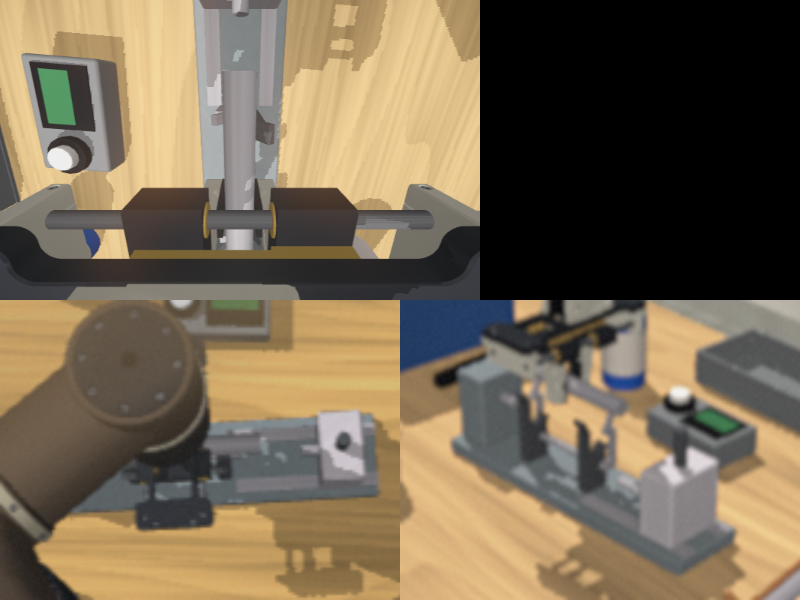

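The bar is level over the forks between the anvils (side tile), so I'll push down.

>>> carry_out(rows=[[0,0.0005,0.015,0,0,0],[0,0.0005,0.025,0,0,0],[0,0.0005,0.032,0,0,0],[0,0.0005,0.038,0,0,0],[0,0.0005,0.043,0,0,0],[0,0.0005,0.047,0,0,0]])

```text
clock: 12.72
tool_pos: [0.4795, 0.1785, 0.0516]
orientation: [179.9, -0.1, -85.4]
force: [-4.4, -0.3, -3.4]
opening: 0.0211
gripper_force: 30.0
```

>>> carry_out(rows=[[0,0,0.004,0,0,0],[0,0,0.008,0,0,0],[0,0,0.012,0,0,0],[0,0,0.014,0,0,0]])

```text
clock: 13.22
tool_pos: [0.4812, 0.1793, 0.0388]
orientation: [-179.9, -0.0, -85.3]
force: [-8.1, -0.8, 13.2]
opening: 0.0209
gripper_force: 30.0
```

>>> carry_out(rows=[[0,0,0.001,0,0,0],[0,0,0.002,0,0,0],[0,0,0.002,0,0,0]])

```text
clock: 13.6
tool_pos: [0.4812, 0.1793, 0.0387]
orientation: [-179.9, -0.0, -85.3]
force: [-11.4, -1.3, 18.2]
opening: 0.0209
gripper_force: 30.0
```

>>> carry_out(rows=[[0,0,0.001,0,0,0],[0,0,0.002,0,0,0],[0,0,0.002,0,0,0]])

```text
clock: 13.98
tool_pos: [0.4808, 0.1793, 0.0373]
orientation: [-179.9, -0.0, -85.3]
force: [-15.2, -1.1, 27.5]
opening: 0.0213
gripper_force: 30.0
```

>>> carry_out(rows=[[0,0.001,0,0,0,0],[0,0.002,0,0,0,0],[0,0.003,0.001,0,0,0],[0,0.003,0.001,0,0,0]])

```text
clock: 14.48
tool_pos: [0.4808, 0.1795, 0.0373]
orientation: [-179.6, 0.0, -85.2]
force: [-3.7, -7.9, 24.8]
opening: 0.0211
gripper_force: 30.0
```

```bash
python3 t.py; python3 - <<'E'
from h import *
im={n:viewer.snapshot(n)[:,:,::-1] for n in("side","wrist")}
for n in im:cv2.imwrite(f"pics/{n}7.png",im[n])
E
```

```text
14.47 [0.4808 0.1795 0.0373] [-1.7965e+02  1.0000e-02 -8.5200e+01] [ 42.6  15.3 -32.1   0.3 -42.2 -38. ] [-3.7 -7.9 24.8] 0.0211
```

>>> carry_out(rows=[[0,0,-0.003,0,0,0],[0,0,-0.005,0,0,0],[0,0,-0.005,0,0,0]])

```text
clock: 14.95
tool_pos: [0.4789, 0.1797, 0.0391]
orientation: [-179.9, 0.0, -85.3]
force: [3.3, 0.1, 3.0]
opening: 0.0214
gripper_force: 30.0
```

>>> carry_out(rows=[[0,0,-0.002,0,0,0],[0,0,-0.002,0,0,0]])

```text
clock: 15.2
tool_pos: [0.4784, 0.1795, 0.0403]
orientation: [-179.9, -0.0, -85.3]
force: [6.0, 1.9, -4.7]
opening: 0.0212
gripper_force: 30.0
```

>>> carry_out(rows=[[0,-0.0015,-0.001,0,0,0],[0,-0.003,-0.002,0,0,0],[0,-0.003,-0.002,0,0,0]])

```text
clock: 15.58
tool_pos: [0.4788, 0.1781, 0.0413]
orientation: [179.8, -0.1, -85.4]
force: [-2.5, 1.8, -8.5]
opening: 0.0211
gripper_force: 30.0
```

```bash
python3 - <<'E'
from h import *
for n in("side","wrist","top"):cv2.imwrite(f"pics/{n}8.png",viewer.snapshot(n)[:,:,::-1])
E
```

>>> carry_out(rows=[[0,0,0.003,0,0,0],[0,0,0.006,0,0,0],[0,0,0.009,0,0,0],[0,0,0.01,0,0,0],[0,0,0.01,0,0,0]])

```text
clock: 16.35
tool_pos: [0.4807, 0.1791, 0.0361]
orientation: [-179.9, -0.0, -85.2]
force: [-18.6, -3.0, 36.3]
opening: 0.0212
gripper_force: 30.0
```

>>> carry_out(rows=[[0,0,-0.002,0,0,0],[0,0,-0.003,0,0,0],[0,0,-0.003,0,0,0]])

```text
clock: 16.73
tool_pos: [0.4806, 0.179, 0.0364]
orientation: [-180.0, -0.0, -85.3]
force: [-6.8, 0.3, 8.3]
opening: 0.0212
gripper_force: 30.0
```

>>> carry_out(rows=[[0,0,0,0,0,0],[0,0,0,0,0,0],[0,0,0,0,0,0]], grip=0)

```text
clock: 17.1
tool_pos: [0.4809, 0.1791, 0.0355]
orientation: [-180.0, -0.0, -85.3]
force: [-0.4, -0.1, -0.4]
opening: 0.0425
gripper_force: 0.0
```

>>> carry_out(rows=[[0,0,-0.015,0,0,0],[0,0,-0.04,0,0,0],[0,0,-0.08,0,0,0],[0,0,-0.12,0,0,0],[0,0,-0.17,0,0,0],[0.1,0,-0.2,0,0,0],[0.12,0,-0.2,0,0,0],[0.12,0,-0.2,0,0,0]])

```text
clock: 18.1
tool_pos: [0.4906, 0.0565, 0.2379]
orientation: [-179.8, -0.0, -85.6]
force: [-0.6, 0.1, -0.5]
opening: 0.0437
gripper_force: 0.0
```

```bash
python3 t.py; python3 - <<'E'
from axis import *
T=cam("top");S=cam("side");o=telemetry.get_obs();K=cam("wrist",o)
w=viewer.snapshot("wrist")[:,:,::-1];s=viewer.snapshot("side")[:,:,::-1];t=viewer.snapshot("top")[:,:,::-1]
for n,i in(("w9",w),("s9",s),("t9",t)):cv2.imwrite(f"pics/{n}.png",i)
c=np.array([.4806,.1783,.08]);d=np.array([-.0802,.9968,0])
for n,C in(("top",T),("side",S),("wrist",K)):print(n,[proj(C,c+k*d).round(1).tolist() for k in(-.09,-.04,0,.04,.09)])
E
```

```text
18.1 [0.4906 0.0565 0.2379] [-1.7984e+02 -1.0000e-02 -8.5560e+01] [ 29.5   1.8 -18.6   0.1 -69.4 -25.1] [-0.6  0.1 -0.5] 0.0437
top [[314.1, 210.6], [296.8, 211.5], [282.9, 212.3], [269.1, 213.0], [251.7, 214.0]]
side [[317.9, 207.1], [305.9, 201.2], [296.7, 196.6], [287.8, 192.2], [277.0, 186.8]]
wrist [[320.2, 205.9], [320.2, 241.9], [320.2, 268.7], [320.3, 293.8], [320.3, 323.0]]
```

```bash
python3 - <<'E'
from axis import *
S=cam("side");s=cv2.imread("pics/s9.png");h=cv2.cvtColor(s,cv2.COLOR_BGR2HSV)
c=np.array([.4806,.1783,.08]);d=np.array([-.0802,.9968,0]);u=np.array([.9968,.0802,0])
for k in np.arange(-.1,.1,.01):
    x,y=proj(S,c+k*d);x=int(round(x)); col=h[int(y)-12:int(y)+13,x]
    print(round(k,2),x,int(y),' '.join(f"{a[1]}/{a[2]}" for a in col[::2]))
E
```

```text
-0.1 320 208 110/211 108/224 108/226 107/225 87/190 61/151 86/172 109/215 109/209 39/168 6/176 9/169 7/138
-0.09 318 207 110/213 108/225 109/224 107/224 52/186 8/123 7/105 53/135 103/198 45/165 6/163 8/166 7/137
-0.08 315 205 88/177 69/182 31/131 27/121 18/143 9/178 5/159 6/124 12/104 21/122 12/145 17/146 14/146
-0.07 313 204 18/145 11/137 6/121 16/113 21/146 9/176 6/162 4/128 7/106 7/107 7/115 16/129 17/135
-0.06 311 203 104/210 91/205 62/177 41/150 37/158 9/179 10/161 6/127 5/93 3/94 7/116 0/79 15/68
-0.05 308 202 111/219 106/223 110/223 107/227 49/194 9/179 7/155 8/121 3/80 10/51 9/57 17/59 10/52
-0.04 306 201 108/219 107/223 109/223 109/227 68/170 7/137 6/122 8/99 4/70 14/54 14/53 5/54 5/54
-0.03 304 200 108/220 107/222 107/223 102/185 79/106 4/57 14/55 14/54 10/52 5/55 14/56 9/55 5/54
-0.02 301 198 109/220 110/221 109/222 102/192 27/94 8/93 6/85 4/72 47/82 21/84 10/80 12/84 14/91
-0.01 299 197 109/219 110/220 108/224 109/225 61/163 7/156 7/156 6/122 58/133 61/159 6/121 12/127 16/141
-0.0 297 196 109/220 110/220 107/223 108/227 78/213 8/185 6/162 8/131 56/136 68/165 8/127 15/134 
[... 181 characters left out ...]
 75/147 53/155 6/126 16/144 17/150
0.03 290 193 108/221 110/221 107/227 109/225 67/203 8/181 7/153 6/121 68/135 50/154 4/122 15/134 13/136
0.04 288 192 111/222 105/218 105/216 104/210 62/198 10/179 7/152 6/119 12/86 26/106 9/112 7/77 17/76
0.05 286 191 91/187 74/192 41/142 31/124 14/149 6/175 7/152 6/118 10/77 8/61 5/95 4/62 10/51
0.06 283 189 59/151 52/167 23/143 16/130 55/154 13/160 7/146 6/118 12/84 9/55 10/52 14/54 14/53
0.07 281 188 113/145 111/195 106/227 81/185 44/115 20/77 11/72 4/66 9/60 10/52 5/54 14/54 0/52
0.08 279 187 87/129 88/133 99/183 97/179 53/91 11/48 15/52 9/56 9/55 13/57 9/57 9/58 13/58
0.09 277 186 17/89 17/90 17/91 6/89 16/78 6/83 5/97 9/87 4/70 10/74 10/76 16/79 16/78
```

```bash
python3 - <<'E'
import cv2,numpy as np
a=cv2.imread("pics/side6.png").astype(int);b=cv2.imread("pics/s9.png").astype(int);z=cv2.imread("pics/side0.png").astype(int)
for nm,(x0,x1,y0,y1) in{"jaw-":(304,322,180,198),"jaw+":(278,292,168,186)}.items():
    print(nm);A=z[y0:y1:2,x0:x1,1];B=b[y0:y1:2,x0:x1,1]
    for r,q in zip(A,B):print(' '.join(f"{v:3d}" for v in r),' | ',' '.join(f"{v:3d}" for v in q))
E
python3 - <<'E'
import sys;sys.path.insert(0,".")
from h import *
S=cam("side")
O=np.array([.4800,.1853,0]);d=np.array([-.0802,.9968,0]);u=np.array([.9968,.0802,0])
for y in(-.064,.064):
    for x,z in((.003,.095),(.01,.122),(.02,.122),(.03,.11)):print(y,x,z,proj(S,O+x*u+y*d+[0,0,z]).round(1))
E
```

```text
jaw-
178 178 176 176 174 174 172 164 145 112  88  77  74  74  73  72  71  72  |  194 193 192 190 189 189 186 179 155 123  97  85  81  81  81  79  77  78
169 172 175 177 176 181 177 177 169 153 131 113 105 107 109 108 108 111  |  187 188 190 193 194 195 192 191 185 166 140 122 116 114 119 119 118 118
165 168 168 167 171 175 178 179 181 179 172 153 129 113 107 108 108 109  |  179 180 182 184 187 189 193 194 196 194 186 166 139 120 117 119 118 122
161 163 162 166 166 168 169 170 173 175 177 176 165 150 135 118 110 109  |  174 176 176 178 179 181 183 184 185 190 193 190 177 163 148 128 121 118
164 164 162 159 158 161 163 165 166 159 156 160 167 174 165 142 122 114  |  180 175 174 173 173 175 178 179 179 175 170 174 181 188 181 155 132 124
167 167 169 164 163 162 160 157 151 138 126 122 141 160 166 162 153 143  |  183 183 183 180 178 176 172 169 166 151 136 133 153 175 181 176 167 157
167 168 170 169 168 167 166 159 143 124 118 131 150 161 167 167 167 167  |  183 182 182 183 184 182 182 173 154 136 128 143 164 175 179 181 181 181
138 164 170 169 167 169 164 152 134 119 123 146 155 160 156
[... 837 characters left out ...]
 140 131 121 116 134 157 165 164 165 162  |  101 128 151 158 154 144 133 127 145 170 178 180 177 175
109 147 173 171 154 134 119 131 151 162 165 167 166 166  |  116 162 187 185 168 144 129 141 163 175 180 180 180 179
 81 108 135 145 133 118 109 122 136 153 164 167 164 165  |   87 119 148 158 146 124 121 132 149 167 179 180 180 179
 48  51  69  97 114 119 108  99 109 137 165 173 171 170  |   56  55  76 106 122 126 114 107 116 150 177 187 187 183
-0.064 0.003 0.095 [310.6 198.4]
-0.064 0.01 0.122 [312.3 189.5]
-0.064 0.02 0.122 [314.7 188.4]
-0.064 0.03 0.11 [317.1 190.8]
0.064 0.003 0.095 [281.6 184.2]
0.064 0.01 0.122 [283.  175.7]
0.064 0.02 0.122 [285.4 174.7]
0.064 0.03 0.11 [287.9 177.1]
```

Side-view numbers: the bar lies level at the expected seat height along its whole length, and both jaw arms look as they did closed at the start. Next is the tailstock, pushed from behind with shut fingers.

```bash
python3 t.py "[0.4977,-0.035,0.20,180,0,-85.4]" "[0.4977,-0.035,0.108,180,0,-85.4]"; python3 - <<'E'
from h import *
T=cam("top");t=cv2.imread("pics/t9.png")
# post: dark on light block; near predicted pixel
p=proj(T,[.4952,-.002,.151]);print(p)
x,y=int(p[0]),int(p[1])
for r in range(y-6,y+8):print(r,t[r,x-10:x+12,1])
E
```

```text
18.25 [0.4902 0.0595 0.2359] [-1.7999e+02 -3.0000e-02 -8.5370e+01] [ 29.8   2.  -18.6   0.  -69.4 -25.2] [-0.2  0.2  0.6] 0.0435
[0.4977, -0.035, 0.2, 180, 0, -85.4] [0.0948 0.0001 0.036 ] [-0.0002 -0.0006  0.0005]
[0.4977, -0.035, 0.108, 180, 0, -85.4] [9.48e-02 1.00e-04 1.28e-01] [-0.0002 -0.0006  0.0005]
[346.90541143 204.80160611]
198 [ 34  36  32  28  28  62 144 188 198 201 200 198 199 200 200 203 201 191
 146 137 149 147]
199 [ 29  31  31  31  69 122 180 199 200 200 201 201 202 203 202 202 204 190
 153 150 163 164]
200 [ 32  34  29  62 143 188 200 202 203 201 201 202 203 205 204 202 201 194
 149 148 162 165]
201 [ 32  31  51 100 180 205 203 202 201 200 202 201 204 206 204 201 202 196
 151 121 119 121]
202 [ 34  41  60  95 171 195 196 199 204 200 173 166 187 199 202 203 201 200
 156 119 114 117]
203 [ 41  41  43  53  85  94 106 177 200 169 116  95 103 150 190 201 201 199
 160 124 117 117]
204 [ 43  37  40  40  40  36  70 175 183 129  89  80  79  98 172 200 201 202
 160 117 110 104]
205 [ 41  39  41  45  36  37  69 170 151  95  86  88  83  86 143 186 203 204
 171 124 102 102]
206 [ 43  39  37  42  43  34  57 137 107  79  87  85  85  82 132 183 196 203
 174 123 103 101]
207 [ 44  40  38  40  38  39  51 105  86  61  75  83  74  79 127 145 151 182
 173 125 105 104]
208 [ 40  41  44  43  42  39  50 100  82  49  37  44  58 103 136 142 141 148
 142 110  98 103]
209 [ 41  39  42  40  43  37  49 103 114  88  60  56  90 129 143 143 143 143
 137 109 100 103]
210 [ 46  43  42  43  44  39  47 111 178 177 138 117 130 141 142 141 143 144
 136 109 100 103]
211 [ 42  39  36  38  38  35  51 110 185 206 205 199 170 152 145 142 144 143
 139 106  98 100]
```

>>> carry_out(rows=[[0.05,0,0.01,0,0,0],[0.095,0,0.03,0,0,0],[0.095,0,0.07,0,0,0],[0.095,0,0.11,0,0,0],[0.095,0,0.128,0,0,0],[0.095,0,0.128,0,0,0]], grip=-1)

```text
clock: 19.0
tool_pos: [0.4969, -0.0346, 0.106]
orientation: [179.8, -0.1, -85.2]
force: [0.2, -0.2, -0.6]
opening: 0.0006
gripper_force: 0.0
```

>>> carry_out(rows=[[-0.01,0,0,0,0,0],[-0.018,0,0,0,0,0],[-0.026,0,0,0,0,0],[-0.034,0,0,0,0,0],[-0.04,0,0,0,0,0],[-0.04,0,0,0,0,0]])

```text
clock: 19.75
tool_pos: [0.4945, 0.0052, 0.1074]
orientation: [180.0, -0.0, -85.3]
force: [0.8, -0.3, -0.6]
opening: 0.0008
gripper_force: 0.0
```

```bash
cat > tail.py <<'E'
from axis import *
# tail block near (-y) and far edges along bench axis in side view: light block mask columns
S=cam("side");s=viewer.snapshot("side")[:,:,::-1];cv2.imwrite("pics/st.png",s)
O=np.array([.4800,.1853,0]);d=np.array([-.0802,.9968,0]);u=np.array([.9968,.0802,0])
z0=cv2.imread("pics/side0.png")
h0=cv2.cvtColor(z0,cv2.COLOR_BGR2HSV);h=cv2.cvtColor(s,cv2.COLOR_BGR2HSV)
for nm,H in(("0",h0),("now",h)):
    print(nm)
    for z in(.05,.07,.09):
        L=[]
        for y in np.arange(-.25,-.05,.004):
            x_,y_=proj(S,O-.04*u+y*d+[0,0,z]);p=H[int(round(y_)),int(round(x_))];L.append("#" if p[1]<40 and p[2]>120 else ".")
        print(z,"".join(L))
E
python3 tail.py; python3 t.py
```

```text
0
0.05 .......##############.............................
0.07 ##..#..###########################..............##
0.09 #.##############################................##
now
0.05 ..........##################......................
0.07 ....##############################.............###
0.09 #################################...............##
19.8 [0.4944 0.005  0.1073] [ 1.7996e+02 -3.0000e-02 -8.5320e+01] [ 23.4   8.7 -29.3   0.  -52.  -18.7] [-0.  -0.3 -0. ] 0.0004
```

The tailstock has moved about 25 mm. Continuing gently to contact.

>>> carry_out(rows=[[-0.006,0,0,0,0,0],[-0.012,0,0,0,0,0],[-0.017,0,0,0,0,0],[-0.021,0,0,0,0,0],[-0.024,0,0,0,0,0],[-0.026,0,0,0,0,0]])

```text
clock: 20.55
tool_pos: [0.4923, 0.0295, 0.1074]
orientation: [179.9, -0.2, -85.3]
force: [2.5, -9.5, -1.6]
opening: 0.0006
gripper_force: 4.3
```

>>> carry_out(rows=[[-0.0015,0,0,0,0,0],[-0.003,0,0,0,0,0],[-0.004,0,0,0,0,0]])

```text
clock: 20.92
tool_pos: [0.4919, 0.0333, 0.1073]
orientation: [179.9, -0.2, -85.3]
force: [2.5, -9.5, -0.9]
opening: 0.0008
gripper_force: 4.4
```

>>> carry_out(rows=[[-0.0015,0,0,0,0,0],[-0.003,0,0,0,0,0],[-0.003,0,0,0,0,0]])

```text
clock: 21.3
tool_pos: [0.4918, 0.0342, 0.1074]
orientation: [179.9, -0.4, -85.3]
force: [7.5, -21.6, -2.9]
opening: 0.0005
gripper_force: 10.2
```

>>> carry_out(rows=[[-0.0015,0,0,0,0,0],[-0.003,0,0,0,0,0],[-0.003,0,0,0,0,0]])

```text
clock: 21.68
tool_pos: [0.4917, 0.0344, 0.1074]
orientation: [179.8, -0.6, -85.3]
force: [13.1, -37.5, -5.1]
opening: 0.0007
gripper_force: 17.5
```

Firm stop at y=0.0344, close to the expected 0.0333. Backing off and heading for the button.

>>> carry_out(rows=[[0.004,0,0,0,0,0],[0.01,0,0,0,0,0],[0.025,0,0,0,0,0],[0.035,0,-0.02,0,0,0],[0.035,0,-0.08,0,0,0],[0.035,0,-0.12,0,0,0],[0.035,0,-0.12,0,0,0]])

```text
clock: 22.55
tool_pos: [0.4967, 0.0061, 0.2311]
orientation: [-179.6, 0.1, -85.3]
force: [0.0, 0.2, 0.2]
opening: 0.0005
gripper_force: 0.0
```

```bash
python3 tail.py; python3 - <<'E'
from axis import *
T=cam("top");S=cam("side")
# button by triangulation of white blob (start pictures); also readout orientation
def blob(f,box):
    im=cv2.imread(f);h=cv2.cvtColor(im,cv2.COLOR_BGR2HSV);x0,y0,x1,y1=box
    m=((h[...,1]<30)&(h[...,2]>190))[y0:y1,x0:x1];q=np.argwhere(m);print(len(q));c=q.mean(0)[::-1]+[x0,y0];return c
a=blob("pics/top0.png",(272,138,295,162));b=blob("pics/side0.png",(330,175,356,200));print(a,b)
o1,d1=ray(T,a);o2,d2=ray(S,b);t=np.linalg.lstsq(np.array([d1,-d2]).T,o2-o1,rcond=None)[0]
P,Q=o1+t[0]*d1,o2+t[1]*d2;print(P.round(4),Q.round(4)); B=(P+Q)/2
o=telemetry.get_obs();w=viewer.snapshot("wrist")[:,:,::-1];cv2.imwrite("pics/w10.png",w);K=cam("wrist",o)
print(proj(K,B)); 
h=cv2.cvtColor(w,cv2.COLOR_BGR2HSV);m=((h[...,1]<30)&(h[...,2]>200)).astype(np.uint8)
n,l,st,ce=cv2.connectedComponentsWithStats(m)
print([(st[i].tolist(),ce[i].round(1).tolist()) for i in range(1,n) if st[i][4]>60])
print(o["tool_pos"])
E
```

```text
0
0.05 .......##############.............................
0.07 ##..#..###########################..............##
0.09 #.##############################................##
now
0.05 #................#################................
0.07 ...........#######################.............###
0.09 ###################################.............##
0
20
[nan nan] [341.5 182. ]
 ** On entry to DLASCL parameter number  4 had an illegal value
 ** On entry to DLASCL parameter number  4 had an illegal value
 ** On entry to DLASCL parameter number  4 had an illegal value
 ** On entry to DLASCL parameter number  4 had an illegal value
 ** On entry to DLASCL parameter number  5 had an illegal value
 ** On entry to DLASCL parameter number  4 had an illegal value<stdin>:6: RuntimeWarning: Mean of empty slice.
  ret = um.true_divide(
Traceback (most recent call last):
numpy.linalg.LinAlgError: SVD did not converge in Linear Least Squares
```

```bash
python3 - <<'E'
from axis import *
T=cam("top");S=cam("side")
def blob(f,box,v):
    im=cv2.imread(f);h=cv2.cvtColor(im,cv2.COLOR_BGR2HSV);x0,y0,x1,y1=box
    m=((h[...,1]<40)&(h[...,2]>v))[y0:y1,x0:x1];q=np.argwhere(m);print(len(q),np.ptp(q,axis=0));return q.mean(0)[::-1]+[x0,y0]
a=blob("pics/top0.png",(272,138,293,162),150);b=blob("pics/side0.png",(330,175,356,200),150);print(a,b)
o1,d1=ray(T,a);o2,d2=ray(S,b);t=np.linalg.lstsq(np.array([d1,-d2]).T,o2-o1,rcond=None)[0]
P,Q=o1+t[0]*d1,o2+t[1]*d2;print(P.round(4),Q.round(4)); B=(P+Q)/2;print("B",B)
o=telemetry.get_obs();print(rel(o,[B[0],B[1],.2],[180,0,-85.4]),o["clock"])
E
```

```text
58 [7 8]
32 [5 7]
[281.89655172 148.4137931 ] [341.4375  182.34375]
[0.6774 0.1909 0.058 ] [0.6779 0.1905 0.0581]
B [0.67769476 0.19071702 0.05806749]
(array([-0.1692, -0.1967,  0.0295]), array([-0.0029,  0.0007,  0.0013])) 22.6
```

>>> carry_out(rows=[[-0.05,-0.04,0,0,0,0],[-0.09,-0.08,0,0,0,0],[-0.13,-0.13,0.01,0,0,0],[-0.169,-0.18,0.03,0,0,0],[-0.169,-0.197,0.05,0,0,0],[-0.169,-0.197,0.1,0,0,0],[-0.169,-0.197,0.13,0,0,0],[-0.169,-0.197,0.13,0,0,0]])

```text
clock: 23.6
tool_pos: [0.6746, 0.1887, 0.0926]
orientation: [179.6, -0.2, -85.3]
force: [1.1, 0.3, 1.1]
opening: 0.0003
gripper_force: 0.0
```

```bash
python3 t.py "[0.678,0.1907,0.058,180,0,-85.4]"; python3 - <<'E'
from axis import *
o=telemetry.get_obs();w=viewer.snapshot("wrist")[:,:,::-1];cv2.imwrite("pics/w11.png",w);s=viewer.snapshot("side")[:,:,::-1];cv2.imwrite("pics/s11.png",s)
K=cam("wrist",o);print(proj(K,[.6777,.1907,.058]),proj(K,[.678,.1907-.014,.058]))
h=cv2.cvtColor(w,cv2.COLOR_BGR2HSV)
for r in range(216,252,4):print(r,' '.join(f"{a[1]}/{a[2]}" for a in h[r,295:346:4]))
E
```

```text
23.6 [0.6746 0.1887 0.0926] [179.55  -0.21 -85.35] [ 31.5  27.7  -3.2  -0.  -59.6 -26.9] [1.1 0.3 1.1] 0.0003
[0.678, 0.1907, 0.058, 180, 0, -85.4] [-0.0018 -0.0038  0.0346] [ 0.0078 -0.0037  0.0009]
[315.54470605 219.57869096] [316.53123889 203.27146317]
216 52/88 24/136 1/241 1/241 1/241 1/241 0/240 0/240 2/241 20/165 53/82 51/85 6/173
220 53/87 9/209 1/241 1/241 1/241 1/241 0/240 1/241 1/241 9/230 49/84 50/86 4/173
224 50/87 10/181 1/241 1/241 1/241 1/241 1/241 0/240 1/241 8/218 49/83 42/90 7/173
228 53/87 47/86 1/241 0/240 1/241 0/240 0/240 0/240 1/241 25/111 46/83 8/161 6/172
232 8/156 45/85 9/139 0/240 0/240 0/240 0/240 0/240 6/216 44/82 9/136 4/172 6/173
236 92/236 99/182 42/84 37/83 1/225 0/240 1/240 37/82 41/81 47/131 6/159 5/161 8/164
240 33/148 31/147 31/147 29/147 29/147 52/74 46/77 52/74 31/147 31/147 31/147 31/147 33/148
244 31/147 31/147 31/147 31/147 31/147 52/73 89/134 52/73 29/147 30/146 31/147 33/148 33/148
248 31/147 31/147 31/146 31/146 30/145 50/71 91/134 47/71 30/144 31/147 31/147 33/147 33/147
```

>>> carry_out(rows=[[-0.001,-0.002,0.01,0,0,0],[-0.002,-0.003,0.022,0,0,0],[-0.002,-0.003,0.032,0,0,0],[-0.002,-0.003,0.036,0,0,0]])

```text
clock: 24.2
tool_pos: [0.6794, 0.1919, 0.0601]
orientation: [179.9, -0.1, -85.3]
force: [-0.0, 1.0, 0.4]
opening: 0.0002
gripper_force: 0.0
```

>>> carry_out(rows=[[0,0,0.006,0,0,0],[0,0,0.012,0,0,0],[0,0,0.016,0,0,0]])

```text
clock: 24.58
tool_pos: [0.6798, 0.1922, 0.0448]
orientation: [180.0, -0.1, -85.3]
force: [0.6, 0.4, 0.3]
opening: 0.0003
gripper_force: 0.0
```

>>> carry_out(rows=[[0,0,0.004,0,0,0],[0,0,0.008,0,0,0]])

```text
clock: 24.82
tool_pos: [0.68, 0.1921, 0.0372]
orientation: [180.0, -0.1, -85.3]
force: [-0.4, -0.2, 3.1]
opening: 0.0004
gripper_force: 1.4
```

>>> carry_out(rows=[[0,0,0.003,0,0,0],[0,0,0.006,0,0,0],[0,0,0.008,0,0,0],[0,0,0.008,0,0,0]])

```text
clock: 25.32
tool_pos: [0.6802, 0.1922, 0.0332]
orientation: [-179.9, -0.1, -85.3]
force: [-10.9, -1.6, 26.5]
opening: 0.0005
gripper_force: 12.7
```

>>> carry_out(rows=[[0,0,0.002,0,0,0],[0,0,0.003,0,0,0],[0,0,0.003,0,0,0]])

```text
clock: 25.7
tool_pos: [0.6804, 0.1923, 0.0329]
orientation: [-179.8, -0.1, -85.2]
force: [-18.5, -1.8, 40.9]
opening: 0.0005
gripper_force: 20.5
```

Bottomed out at a hard stop. Lifting off.

>>> carry_out(rows=[[0,0,-0.01,0,0,0],[0,0,-0.03,0,0,0],[0,0,-0.07,0,0,0],[0,0,-0.12,0,0,0],[0,0,-0.17,0,0,0],[0.06,0,-0.2,0,0,0],[0.1,0,-0.2,0,0,0],[0.1,0,-0.2,0,0,0]])

```text
clock: 26.7
tool_pos: [0.6885, 0.0898, 0.2276]
orientation: [-180.0, -0.0, -85.5]
force: [0.7, 0.4, -1.1]
opening: 0.0005
gripper_force: 0.0
```

```bash
python3 t.py; python3 - <<'E'
from axis import *
S=cam("side");s=viewer.snapshot("side")[:,:,::-1];cv2.imwrite("pics/s12.png",s);h=cv2.cvtColor(s,cv2.COLOR_BGR2HSV)
O=np.array([.4800,.1853,0]);d=np.array([-.0802,.9968,0])
for y in np.arange(-.13,.115,.01):
    x,yy=proj(S,O+y*d+[0,0,.08]);col=h[int(yy)-8:int(yy)+9,int(round(x))]
    print(round(y,2),int(round(x)),' '.join(f"{a[1]}/{a[2]}" for a in col[::2]))
b=((h[...,1]<40)&(h[...,2]>150))[175:200,330:356];print("button blob",b.sum(),np.argwhere(b).mean(0)[::-1]+[330,175])
a=cv2.imread("pics/side0.png");print("rack diff",np.abs(cv2.GaussianBlur(a,(5,5),0).astype(int)-cv2.GaussianBlur(s,(5,5),0))[238:320,360:425].mean())
E
```

```text
26.7 [0.6885 0.0898 0.2276] [-1.7995e+02 -4.0000e-02 -8.5520e+01] [ 23.5  21.6   5.4   0.1 -73.7 -19. ] [ 0.7  0.4 -1.1] 0.0005
-0.13 326 5/99 10/177 11/223 9/224 11/190 11/144 11/138 11/137 11/137
-0.12 324 23/211 11/211 11/222 7/223 7/223 12/213 9/165 10/151 10/153
-0.11 321 101/228 33/223 8/222 8/222 7/224 10/210 11/157 11/144 11/143
-0.1 319 107/228 100/226 31/220 7/222 7/224 11/211 10/157 9/142 11/144
-0.09 316 79/172 78/170 39/172 8/184 10/224 12/199 10/151 11/144 11/145
-0.08 314 7/115 9/113 7/148 7/177 9/192 11/194 10/151 9/146 9/146
-0.07 311 61/180 44/152 36/161 10/182 8/164 8/131 8/99 5/100 6/121
-0.06 309 107/225 106/227 65/199 8/183 8/164 10/133 8/95 4/57 7/75
-0.05 307 107/224 108/230 75/204 10/175 6/157 8/126 6/89 4/57 14/53
-0.04 304 107/226 103/188 80/109 5/53 13/57 14/56 14/54 4/57 5/55
-0.03 302 107/226 91/173 4/71 9/59 13/60 13/60 4/62 8/61 9/60
-0.02 300 106/226 100/192 10/106 5/140 6/123 10/99 71/126 29/123 5/107
-0.01 297 108/225 107/229 77/216 9/189 8/169 6/133 57/138 65/168 8/130
-0.0 295 108/227 107/231 78/215 10/186 6/166 6/131 59/138 67/163 6/129
0.01 293 107/228 106/229 83/220 11/188 8/165 8/131 58/136 67/167 8/130
0.02 291 105/229 108/229 85/218 12/190 8/166 6/129 58/137 66/169 6/130
0.03 288 106/222 105/217 62/201 11/184 8/155 6/122 15/87 25/110 7/113
0.04 286 42/145 32/127 15/154 6/179 5/155 8/123 10/80 8/61 3/97
0.05 284 8/126 28/129 22/149 7/175 7/155 6/122 6/81 14/54 14/55
0.06 282 64/184 35/147 50/133 10/124 7/111 8/91 4/67 9/54 14/54
0.07 280 108/233 96/180 47/86 9/55 14/55 9/55 9/54 9/55 9/56
0.08 278 56/127 54/122 0/70 8/65 8/64 8/62 4/62 12/62 16/65
0.09 275 19/93 14/91 5/100 7/156 7/142 7/110 11/93 14/93 19/94
0.1 273 14/92 14/91 16/94 4/120 8/129 7/104 16/93 14/92 16/93
0.11 271 16/98 17/90 14/91 13/97 4/119 5/111 14/89 19/92 17/90
button blob 51 [339.92156863 185.98039216]
rack diff 23.308255159474673
```

```bash
python3 - <<'E'
import cv2
a=cv2.imread("pics/side0.png");b=cv2.imread("pics/s12.png")
for x in(338,341,344):print(a[174:196,x,0],b[174:196,x,0])
from axis import *
for n,i in(("0",a),("12",b)):
    for seed in((405,268),(388,262),(398,262)):
        try:print(n,seed,line(i,seed,(360,235,436,300)))
        except Exception as e:print(e)
E
```

```text
[114 112 112 113 117 129 155 176 175 150 122  90  50  20  28  59  95 115
 123 116 104  88] [127 125 124 125 129 142 173 195 191 165 134  99  57  25  30  67 105 131
 137 131 115  99]
[116 116 112 109 118 153 196 221 222 203 173 142  98  48  20  36  71 100
 106 103 106 103] [130 128 128 124 132 170 217 236 237 225 194 157 110  54  20  41  79 109
 117 115 119 121]
[120 118 117 114 111 132 171 203 203 180 147 111  70  32  20  41  57  59
  46  40  58  80] [131 130 129 126 124 146 188 224 225 198 162 124  79  36  26  42  66  66
  53  42  72 107]
517 len 62.079666 w 8.368135
0 (405, 268) (array([383.73364, 288.05988], dtype=float32), array([431.23022, 248.08536], dtype=float32))
414 len 51.3272 w 8.08311
0 (388, 262) (array([371.45114, 272.72018], dtype=float32), array([410.68314, 239.62439], dtype=float32))
254608 len 639.6124 w 400.68835
0 (398, 262) (array([ -0.30639648, 199.61993   ], dtype=float32), array([639.30524, 198.63708], dtype=float32))
558 len 62.36377 w 8.945962
12 (405, 268) (array([383.60025, 288.34937], dtype=float32), array([431.16428, 248.0145 ], dtype=float32))
424 len 51.335686 w 8.249681
12 (388, 262) (array([371.57407, 272.87805], dtype=float32), array([410.91788, 239.90204], dtype=float32))
254929 len 639.3956 w 400.58777
12 (398, 262) (array([-1.979065e-01,  1.995590e+02], dtype=float32), array([639.1974 , 198.92456], dtype=float32))
```

The button is back up, the two shorter bars haven't moved, and the bar is seated. Handing in.

```bash
python3 -c "
from plant import workorder
print(workorder.close_job())"
```

```text
the job is handed in; nothing more can be done
None
```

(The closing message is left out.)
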